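Take the hot lid off the warming pot with the lid lifter

TASK

The warming pot is hot: take the lid lifter out of its stand by its wooden cross-bar, hook the lid's loop handle with it, lift the lid clear of the pot and, keeping it level, set it gently down in the middle of the round cork mat, without the gripper or arm touching pot or lid. Then put the lifter back in its stand just as it stood and let go, leaving the stapler, spectacles and magnifier where they are.

Things in the scene. Friction and masses are not known exactly. Their poses are not given: they have to be found in the camera images.
- lifter: Loose lid lifter, 0.16 kg: steel shank, wooden cross-bar at its top, flat level prong at its foot. Origin: middle of the prong's top face, where the lid's loop is carried. x: along the prong to its tip; z: up when the prong is level. The shank (16 mm wide in y, 8 mm thick) rises from (-18, 0, -4) mm leaning 35 degrees from z towards -x, so in the stand it leans too.
- lifter_tip (a point): Upturned tip of the lifter's prong, top edge, at (20, 0, 9) mm in the lifter's frame. The prong is 22 mm wide in y, z = -8 to 0 mm, x = -20 to 23 mm; its last 6 mm turns up to z = 9 mm so that a loop cannot slip off.
- lifter_grip (a point): Centre of the lifter's cross-bar, at (-104, 0, 119) mm in the lifter's frame, same axes. Bar: 100 mm along y, 30 mm along the shank, 14 mm thick. Grip its middle over the 14 mm: fingers point down along the shank (gripper leaning 35 degrees too) and close along (0.819, 0, 0.574) of this frame. Under the bar 35 mm of shank stand clear of the stand.
- stand: Fixed wooden stand of the lifter, base 160 x 70 x 10 mm. Origin: centre of its underside on the desk; x the way the lifter's prong points, z up. The shank leans in a sloping channel 25 mm wide, open to above and +x; the prong lies on a level ledge 32 mm high. The lifter comes out and goes in along the slope's normal (0.819, 0, 0.574) of this frame, or a straight lift.
- stand_seat (a point): Where the lifter's origin is when it stands in its stand: at (45, 0, 40) mm in the stand's frame, same axes as the stand (and as the lifter at rest there).
- warmer: Fixed grey electric warming pot, round, 124 mm across (134 mm at its foot), open top rim 75 mm high, black knob 13 mm in radius standing out to 71 mm from the axis at its front (-x). Origin: centre of its underside.
- lid: Loose hot metal lid of the pot, 120 mm across, 0.11 to 0.21 kg. Origin: centre of the underside of its plug (106 mm across, 6 mm deep; it sits in the pot's mouth with 5 mm play), 69 mm above the pot's underside at the start. Flat disc z = 6 to 12 mm, loop handle on top in the yz plane. x points straight ahead (world x) within 0.5 rad.
- lid_loop (a point): Middle of the level bar of the lid's loop handle (its axis), 57 mm above the lid's origin, same axes. 8 mm round bar along y, straight over +-23 mm, on posts at y = +-30 mm; under it 41 mm high and 52 mm wide clear. The prong goes under it along x, at y = 0 for balance: hung over 11 mm off the middle, the lid tips. It hangs free, as a pendulum.
- cork_mat: Fixed round cork mat, 170 mm across, 8 mm thick, on the desk. Origin: centre of its underside. The pot and the mat may stand either way round, left or right.
- stapler: Bystander: blue stapler, 36 x 148 x 51 mm, loose. Origin at the centre of its underside.
- spectacles: Bystander: brown spectacles, 15 x 134 x 41 mm, loose. Origin at the centre of their underside.
- magnifier: Bystander: magnifying glass, 79 x 172 x 16 mm, loose. Origin at the centre of its underside.

How it is judged:
On the way, in this order (a step that is already met when the one before it is completed fails the run):
1. the lid hangs on the lifter, level, at least 20 mm clear above its seat on the pot (z of lid in the frame of warmer above 0.089 m and contact force between lifter and lid above 0.3 N and angle between lid's own z axis and vertical below 0.3 rad), for 0.3 s.
2. the lid rests flat on the cork mat, its centre within 22 mm of the mat's, clear of the lifter (horizontal distance between lid and cork_mat below 0.022 m and z of lid in the frame of cork_mat below 0.011 m and angle between lid's own z axis and vertical below 0.06 rad and contact force between lifter and lid below 0.05 N and linear speed of lid below 0.02 m/s), for 0.2 s.
At the end, for the whole second after the job is handed in: The lid lies flat (within 3.5 degrees) and still on the cork mat, its centre within 22 mm of the mat's centre. The lifter stands still in its stand, its origin within 12 mm of the seat, its z within 7 degrees of vertical and its prong within 11 degrees of the stand's x (horizontal distance between lid and cork_mat below 0.022 m and z of lid in the frame of cork_mat below 0.011 m and angle between lid's own z axis and vertical below 0.06 rad and linear speed of each of lid, lifter below 0.02 m/s and distance between lifter and stand_seat below 0.012 m and angle between lifter's own z axis and vertical below 0.12 rad and angle between the x axis of lifter and the x axis of stand, either way round below 0.2 rad); the robot touches nothing.
It fails at once if the gripper or arm touches the hot lid or pot (contact force between any of the fingers, the arm and lid above 0.3 N or contact force between any of the fingers, the arm and warmer above 0.3 N).
It fails at once if the lid tips more than 20 degrees (angle between lid's own z axis and vertical above 0.35 rad).
It fails at once if the lid is dropped or flung (faster than 0.5 m/s) (linear speed of lid above 0.5 m/s).
It fails at once if stapler, spectacles or magnifier is shifted more than 30 mm (distance of any of stapler, spectacles, magnifier from where it was at the start of the episode above 0.03 m).
It also fails if it takes over 72 s, if anything falls off the work surface, if the arm or the gripper's body presses on something with over 40 N, if the wrist force passes 120 N, or if a joint passes its speed limit or range.

ROBOT

A 7-joint arm with a two-finger parallel gripper is mounted at the origin on a cart in front of the work surface, level with it; the furniture and walls round the work are solid. World frame = base frame: x ahead of the robot, y to its left, z up, the work surface at z = 0. Lengths are in m, angles in rad, forces in N, time in s.
With the tool pointing down it reaches from about 0.425 to 0.825 m from the base axis. Payload 3.6 kg.
Tool frame: the origin (TCP) lies between the finger pads; the fingertips stand 11 mm ahead of it and the grasp point (between the pads) lies 8 mm behind it; z points along the fingers, y is the direction in which the jaws open and shut (so a half turn about z gives the same grasp; the last joint's range is limited). The gripper opens to 93 mm and grips with 3 to 60 N. Pads are 15 mm wide; open, the fingers measure 128 mm over their backs; the gripper's body (75 mm by 188 mm) begins 65 mm behind the grasp point.
Start: joints at [-0.026, 0.615, -0.013, 1.423, 0.008, 1.103, -0.04], TCP at [0.65, 0, 0.23] pointing down, gripper open.
Joint ranges: [-3.12, 3.12], [-0.3, 2.06], [-1.34, 1.32], [0.26, 2.42], [-1.36, 4.5], [0.01, 1.98], [-2.84, 2.84]. Speed limits (rad/s): [2.79, 2.79, 3.14, 3.14, 3.14, 3.14, 3.14].

INTERFACE

Orientations are given as a rotation vector (axis times angle).
In Python, from station import arm gives the robot as it stands. Calls block until the motion is done:
- arm.move_to(position, orientation): joint-space move of the TCP to a pose.
- arm.movel(position, rot=None, max_speed=0.15, guard=None): straight line of the TCP; rot=None keeps the orientation; max_speed is the mean speed in m/s. With guard (N) it stops when the force on the tool has changed by that much, and returns True; else False.
- arm.set_joints(angles): joint-space move.
- arm.move_gripper(opening): finger opening in m; the grip force is fixed at half the most; returns when the fingers have stopped.
- arm.sleep(seconds).
- arm.solve_ik(position, orientation): joint angles nearest the present ones, or None.
- arm.read_state(): the state.
- arm.get_image(name): name is "scene" or "side" or "wrist"; returns the picture (400x640x3 uint8, red, green, blue); there is no depth.
- arm.camera_params(name): a dict with "intrinsics" (3x3 intrinsics, pixels), "camera_from_world" (4x4, takes a point from world to camera coordinates); the wrist camera has in their place "T_tool_cam" (4x4, takes a point from camera to tool coordinates, whose origin is the TCP and whose axes are the flange's). Camera axes: x right, y down, z forward; pixel columns grow to the right and rows downward; lengths in m; the calibration is good to about 2 mm. The wrist camera is an equidistant fisheye: a pixel r from the principal point sees the ray r / f radians off the axis. A picture is of the moment at which its call begins: read the wrist's pose just before it. camera_params takes no time and is no camera call.
A pose or a line that the arm cannot do raises arm.Unreachable and nothing moves.
- arm.close_job(): hands the job in, once; it reports no verdict.
Trained networks look in the newest picture that a camera, given by its name, has taken for a name from the list of things; names that differ only in an ending like _2 or _b are one class to them, and where a whole thing is asked for, a point or a joint stands for the part that bears it (a point fixed in the world has none). Each returns a list of dicts, best first, with "p" (0 to 1); they miss things now and then, are a little off and sometimes report something else, mostly with a low value. They report only what shows in the picture. A call takes as long as a camera call.
- arm.spot_in(camera, label): "xy" ([column, row] in pixels, amid what is visible of it).
- arm.trace(camera, label): "region" (400x640 bool, what is visible of it) and "xy" ([column, row] in pixels, amid what is visible of it).
The state is a dict: "time": time; "joints": joint angles; "dq": joint speeds; "effort": joint torques, N m; "ee_pos": TCP position; "eef_rot": TCP orientation; "wrist_force": force on the tool from outside, world axes, zero at the start; "wrist_torque": the same for the moment, N m; "opening": finger opening in m.
Only numpy, scipy, OpenCV 4.12 (cv2) and the standard library are available. Lean on these libraries where they do the work, as an engineer would, in place of code of your own. Each camera call takes 0.05 s, during which the arm holds its last target.

## Working session

There is one attempt and no reset: what is moved stays moved. The work goes in short steps, each a Python script; the robot and the scene stay as the last script left them, time stands still between calls to the robot, and variables do not carry over. Pictures are saved under pics/ and viewed, and the job is handed in when it is done.

```bash
ls; mkdir -p pics
python3 - <<'E'
from station import arm
import cv2,numpy as np
s=arm.read_state();print(s['time'],s['ee_pos'],s['eef_rot'],s['opening'])
for n in("scene","side","wrist"):
    im=arm.get_image(n);cv2.imwrite(f"pics/{n}0.png",im[:,:,::-1])
    p=arm.camera_params(n);print(n,{k:np.round(v,4).tolist() for k,v in p.items()})
    for l in("lifter","lifter_tip","lifter_grip","stand","warmer","lid","lid_loop","cork_mat","stapler","spectacles","magnifier"):
        r=arm.spot_in(n,l);print(l,[(np.round(d['xy'],1).tolist(),round(d['p'],2)) for d in r[:2]])
print(arm.read_state()['time'])
E
```

```text
pics
0.0 [6.49239140e-01 1.35363725e-05 2.28500144e-01] [-2.22013179 -2.22022038  0.00284348] 0.09324685827839779
scene {'intrinsics': [[392.6963, 0.0, 317.0042], [0.0, 392.6963, 198.3164], [0.0, 0.0, 1.0]], 'camera_from_world': [[-0.7037, -0.7105, 0.0056, 0.4272], [-0.5112, 0.5008, -0.6984, 0.3479], [0.4934, -0.4943, -0.7157, 0.7341], [0.0, 0.0, 0.0, 1.0]]}
lifter [([329.6, 235.0], 0.92)]
lifter_tip [([331.7, 240.0], 0.79)]
lifter_grip [([331.7, 239.3], 0.62)]
stand [([317.5, 262.9], 0.65)]
warmer [([212.7, 290.8], 0.63)]
lid [([202.3, 265.4], 0.79)]
lid_loop [([203.8, 262.3], 0.93)]
cork_mat [([337.2, 204.8], 0.73)]
stapler [([415.6, 200.8], 0.61)]
spectacles [([272.7, 319.8], 0.96), ([212.6, 291.2], 0.67)]
magnifier [([260.9, 212.1], 0.66)]
side {'intrinsics': [[375.5683, 0.0, 320.4906], [0.0, 375.5683, 199.1076], [0.0, 0.0, 1.0]], 'camera_from_world': [[0.8714, -0.4906, 0.0032, -0.484], [-0.2624, -0.4715, -0.8419, 0.2623], [0.4146, 0.7328, -0.5396, 0.7049], [0.0, 0.0, 0.0, 1.0]]}
lifter [([266.9, 184.6], 0.97), ([289.4, 177.2], 0.47)]
lifter_tip [([264.6, 189.5], 0.66)]
lifter_grip [([266.0, 189.6], 0.7)]
stand [([271.2, 223.7], 0.83)]
warmer [([290.8, 177.7], 0.62)]
lid [([285.4, 161.6], 0.79)]
lid_loop [([286.9, 158.8], 0.63), ([273.1, 220.3], 0.57)]
cork_mat [([341.7, 257.0], 0.56)]
stapler [([318.9, 311.4], 0.92)]
spectacles [([274.0, 223.9], 0.67), ([239.4, 196.9], 0.57)]
magnifier [([346.3, 207.9], 0.72)]
wrist {'intrinsics': [[309.7069, 0.0, 318.3233], [0.0, 309.7069, 197.8673], [0.0, 0.0, 1.0]], 'T_tool_cam': [[0.0012, -0.966, -0.2587, 0.0708], [1.0, 0.0015, -0.0009, 0.0008], [0.0013, -0.2587, 0.966, -0.1549], [0.0, 0.0, 0.0, 1.0]]}
lifter [([96.5, 80.5], 0.56)]
lifter_tip [([98.9, 83.0], 0.85)]
lifter_grip [([98.9, 79.7], 0.81)]
stand [([198.5, 86.6], 0.77)]
warmer []
lid []
lid_loop []
cork_mat [([266.2, 202.6], 0.95)]
stapler []
spectacles [([197.0, 86.7], 0.72)]
magnifier [([362.0, 95.6], 0.73)]
1.8
```

View pics/scene0.png

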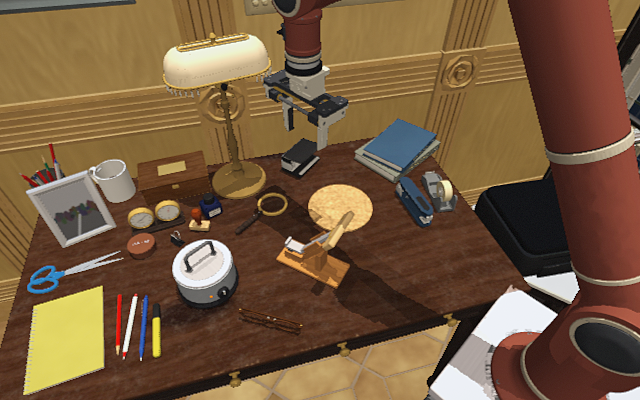

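View pics/side0.png

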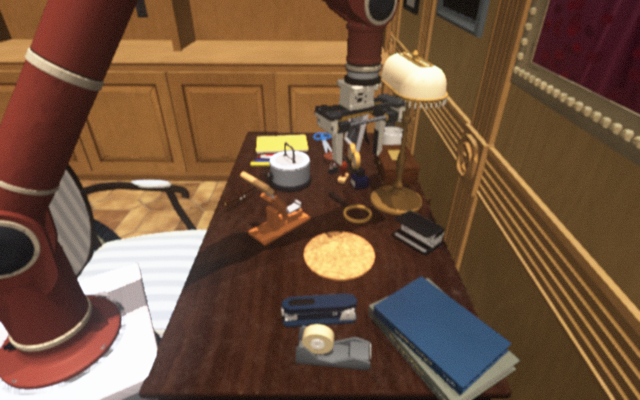

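View pics/wrist0.png

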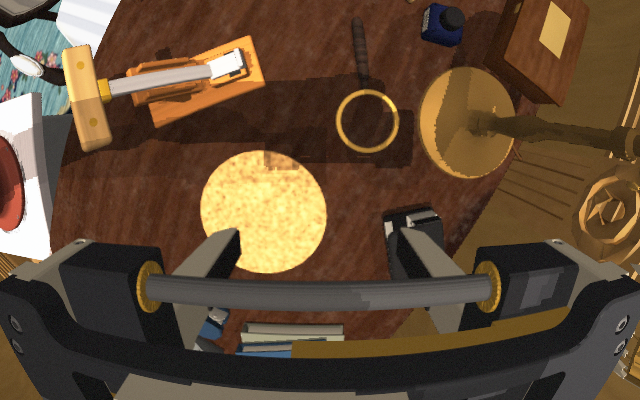

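```bash
cat > h.py <<'E'
from station import arm
import numpy as np,cv2
from scipy.spatial.transform import Rotation as R
from scipy.optimize import least_squares
class Cam:
    def __init__(s,n,state=None):
        s.n=n;p=arm.camera_params(n);s.K=np.array(p['intrinsics']);s.w=n=='wrist'
        if s.w:
            T=np.eye(4);T[:3,:3]=R.from_rotvec(state['eef_rot']).as_matrix();T[:3,3]=state['ee_pos']
            s.wc=T@np.array(p['T_tool_cam']);s.cw=np.linalg.inv(s.wc)
        else:
            s.cw=np.array(p['camera_from_world']);s.wc=np.linalg.inv(s.cw)
    def proj(s,P):
        P=np.atleast_2d(P)@s.cw[:3,:3].T+s.cw[:3,3]
        if s.w:
            r=np.hypot(P[:,0],P[:,1])+1e-12;t=np.arctan2(r,P[:,2]);q=P[:,:2]/r[:,None]*t[:,None]
        else: q=P[:,:2]/P[:,2:]
        return q*s.K[0,0]+s.K[:2,2]
    def ray(s,px):
        q=(np.asarray(px,float)-s.K[:2,2])/s.K[0,0]
        if s.w:
            t=np.linalg.norm(q);d=np.r_[q/(t+1e-12)*np.sin(t),np.cos(t)]
        else: d=np.r_[q,1];d/=np.linalg.norm(d)
        return s.wc[:3,3],s.wc[:3,:3]@d
    def onz(s,px,z):
        o,d=s.ray(px);return o+d*(z-o[2])/d[2]
def tri(obs):
    A=np.zeros((3,3));b=np.zeros(3)
    for c,px in obs:
        o,d=c.ray(px);M=np.eye(3)-np.outer(d,d);A+=M;b+=M@o
    X=np.linalg.solve(A,b);return X,[np.round(c.proj(X)[0]-px,1).tolist() for c,px in obs]
def save(n,im,box=None,k=1):
    if box: im=im[box[1]:box[3],box[0]:box[2]]
    cv2.imwrite(n,cv2.resize(im,None,fx=k,fy=k,interpolation=cv2.INTER_CUBIC)[:,:,::-1])
E
python3 - <<'E'
import cv2
from h import *
a=cv2.imread('pics/scene0.png')[:,:,::-1];save('pics/s1.png',a,(160,170,390,340),3)
a=cv2.imread('pics/side0.png')[:,:,::-1];save('pics/d1.png',a,(220,130,390,290),4)
st={'ee_pos':[6.49239140e-01,1.35363725e-05,2.28500144e-01],'eef_rot':[-2.22013179,-2.22022038,0.00284348]}
S,D,W=Cam('scene'),Cam('side'),Cam('wrist',st)
print('mat',S.onz((340.5,207.5),.008),D.onz((339.5,255.5),.008),W.onz((263.5,211.5),.008))
print('loop',tri([(S,(203.8,258)),(D,(286.9,153))]))
print('lid',tri([(S,(202.3,265.4)),(D,(285.4,161.6))]))
# wrist bar ends etc
for px in [(85,95),(100,88),(236,60),(245,55)]:print(W.onz(px,.12),W.onz(px,.04))
E
```

```text
mat [ 0.57139898 -0.05187354  0.008     ] [ 0.57283773 -0.06116981  0.008     ] [ 0.57867031 -0.04800208  0.008     ]
loop (array([0.6164444 , 0.32015791, 0.10416023]), [[-0.6, -1.0], [-0.6, 0.6]])
lid (array([0.61710367, 0.32665536, 0.07610994]), [[0.7, 1.1], [0.6, -0.6]])
[0.40740919 0.11016522 0.12      ] [0.3336048 0.1221081 0.04     ]
[0.42977698 0.11417892 0.12      ] [0.36276612 0.12734084 0.04      ]
[0.5787551  0.12250448 0.12      ] [0.55699178 0.13819504 0.04      ]
[0.58673657 0.12641638 0.12      ] [0.56739739 0.14329506 0.04      ]
```

View pics/s1.png

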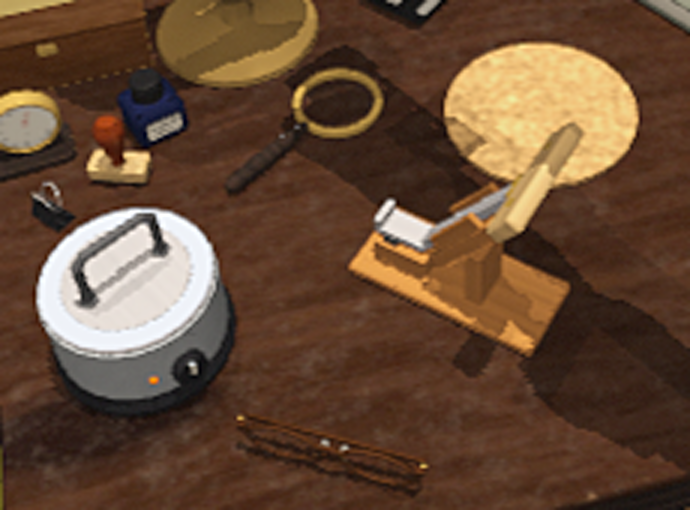

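View pics/d1.png

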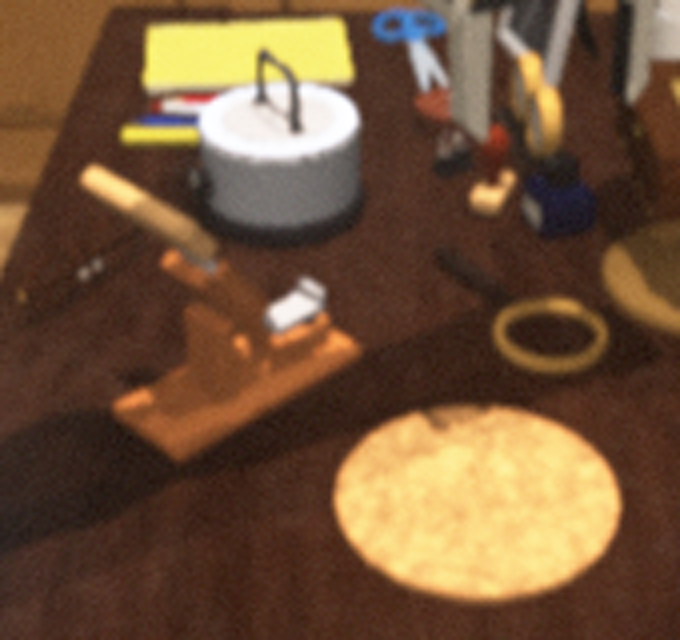

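```bash
cat > f.py <<'E'
from h import *
st={'ee_pos':[6.49239140e-01,1.35363725e-05,2.28500144e-01],'eef_rot':[-2.22013179,-2.22022038,0.00284348]}
S,D,W=Cam('scene'),Cam('side'),Cam('wrist',st)
s=lambda x,y:(160+x/3,170+y/3); d=lambda x,y:(220+x/4,130+y/4)
obs=[(S,s(350,263),(80,35,10)),(S,s(528,343),(-80,35,10)),(S,s(570,287),(-80,-35,10)),
(D,d(360,346),(80,-35,10)),(D,d(180,450),(-80,-35,10)),(D,d(115,403),(-80,35,10)),
(W,(252,36),(80,35,10)),(W,(265,85),(80,-35,10)),(W,(155,126),(-80,-35,10)),
(W,(86,97),(-59,0,159))]
def f(p,full=False):
    r=[]
    for c,px,m in obs:
        P=R.from_euler('z',p[2]).apply(np.array(m)/1e3)+[p[0],p[1],p[3]]
        r.append(c.proj(P)[0]-px)
    return np.array(r) if full else np.ravel(r)
for z in (0,1):
    q=least_squares(lambda p:f(np.r_[p[:3],p[3] if z else 0]),[.5,.1,.1,0],loss='soft_l1');print(q.x.round(4));print(f(q.x,True).round(1).tolist())
p=q.x
E
python3 f.py
```

```text
[0.5007 0.1201 0.2808 0.    ]
[[-1.2, -0.2], [0.2, 2.4], [0.0, -1.9], [1.1, 0.4], [-0.3, 1.1], [-1.1, 0.7], [-0.5, -1.7], [1.8, 1.5], [0.1, 3.1], [-0.5, -1.4]]
[5.008e-01 1.201e-01 2.810e-01 1.000e-04]
[[-1.2, -0.2], [0.2, 2.4], [0.0, -1.9], [1.1, 0.4], [-0.3, 1.1], [-1.1, 0.6], [-0.5, -1.7], [1.8, 1.5], [0.1, 3.1], [-0.5, -1.4]]
```

```bash
cat >> h.py <<'E'
G=np.array([-104,0,119])/1e3
Zt=np.array([.5736,0,-.8192]);Yt=np.array([.8192,0,.5736]);Xt=np.cross(Yt,Zt)
RL=np.stack([Xt,Yt,Zt],1)   # tool axes in lifter frame
def tool(o,yaw,back=0.0):
    """TCP pose for lifter origin o and yaw; back = retreat along tool z"""
    Q=R.from_euler('z',yaw)
    return Q.apply(G+(.008-back)*Zt)+np.asarray(o), (Q*R.from_matrix(RL)).as_rotvec()
E
python3 - <<'E'
from f import *
x,y,a=p[:3]
seat=R.from_euler('z',a).apply([.045,0,.040])+[x,y,0];print('seat',seat,'grip',tool(seat,a))
print('start', R.from_rotvec(arm.read_state()['eef_rot']).as_matrix().round(2).tolist())
def chk(n,o,yaw,b=0):
    q=arm.solve_ik(*tool(o,yaw,b));print(n,None if q is None else np.round(q,2))
for b in (0,.08,.12):chk('stand',seat,a,b)
chk('lift',seat+[0,0,.1],a)
for yw in(-.5,0,.3,.5):
    chk(f'pot{yw}',[.616,.322,.102],yw);chk('  up',[.616,.322,.24],yw);chk('  back',[.616-.08*np.cos(yw),.322-.08*np.sin(yw),.102],yw)
for yw in(-.8,-.4,-.1,0,.3):
    chk(f'mat{yw}',[.573,-.053,.061],yw);chk('  up',[.573,-.053,.2],yw);chk('  back',[.573-.05*np.cos(yw),-.053-.05*np.sin(yw),.041],yw)
print('lamp shade',tri([(S,(217,62)),(D,(414,78))]),tri([(S,(238,183)),(D,(397,199))]))
print('spec',S.onz((270,322),.02),'mag',S.onz((262,212),.008),'stapl',S.onz((415,205),.02))
# loop bar ends
s=lambda x,y:(160+x/3,170+y/3); d=lambda x,y:(220+x/4,130+y/4)
for c,pp in((S,[s(80,252),s(155,217)]),(D,[d(262,58),d(295,74)])):
    A,B=[c.onz(q,.126) for q in pp];v=A-B;print('loop',(A+B)/2,np.linalg.norm(v),'yaw',np.arctan2(-v[0],v[1]))
E
```

```text
[0.5007 0.1201 0.2808 0.    ]
[[-1.2, -0.2], [0.2, 2.4], [0.0, -1.9], [1.1, 0.4], [-0.3, 1.1], [-1.1, 0.7], [-0.5, -1.7], [1.8, 1.5], [0.1, 3.1], [-0.5, -1.4]]
[5.008e-01 1.201e-01 2.810e-01 1.000e-04]
[[-1.2, -0.2], [0.2, 2.4], [0.0, -1.9], [1.1, 0.4], [-0.3, 1.1], [-1.1, 0.6], [-0.5, -1.7], [1.8, 1.5], [0.1, 3.1], [-0.5, -1.4]]
seat [0.54398943 0.13256209 0.04      ] grip (array([0.44847601, 0.10499808, 0.1524464 ]), array([1.61938158, 2.15280035, 0.67876564]))
start [[-0.0, 1.0, -0.0], [1.0, 0.0, 0.0], [0.0, -0.0, -1.0]]
stand None
stand None
stand None
lift [-0.24  0.11 -0.03  2.39  0.05  0.03 -0.05]
pot-0.5 [-1.27  0.66  0.58  1.71  0.37  0.73 -1.58]
  up [-1.11  0.47  0.3   1.51  0.52  1.09 -1.58]
  back [-1.4   0.64  0.57  1.74  0.39  0.8  -1.72]
pot0 [-1.23  0.5   0.61  2.03  0.5   0.25 -1.19]
  up [-0.76  0.26 -0.06  1.82  0.69  0.74 -1.26]
  back [-1.45  0.44  0.71  2.17  0.68  0.26 -1.48]
pot0.3 [-0.96  0.41  0.42  2.13  0.37  0.05 -0.68]
  up [-0.48  0.2  -0.21  1.91  0.53  0.51 -0.77]
  back [ 0.09  0.5  -1.15  2.28  1.58  0.76 -1.91]
pot0.5 [-0.54  0.37  0.03  2.14  0.1
[... 390 characters left out ...]
ne
  up [-0.05  0.03  0.06  2.25  0.19  0.26 -0.25]
  back None
mat0 None
  up [ 0.17  0.03 -0.07  2.24 -0.22  0.26  0.3 ]
  back None
mat0.3 [ 1.11  0.59 -1.13  2.37  1.93  0.25 -1.35]
  up [ 0.67  0.1  -0.35  2.17 -0.73  0.47  1.21]
  back None
lamp shade (array([0.85431127, 0.06935998, 0.35594643]), [[-0.3, -0.9], [-0.4, 0.7]]) (array([ 0.85448941,  0.07609237, -0.00243506]), [[-1.0, -1.9], [-1.4, 1.5]])
spec [0.44817404 0.2917278  0.02      ] mag [0.70373139 0.10601781 0.008     ] stapl [ 0.43379139 -0.1890628   0.02      ]
loop [0.62407976 0.31905408 0.126     ] 0.05324893580729758 yaw -0.192981607431976
loop [0.62732719 0.31806165 0.126     ] 0.03900147281709147 yaw 0.24405373554099696
```

```bash
cat > kin.py <<'E'
from h import *
def fk(q,L):
    # L: d1,d3,d5,d7,a4,a6 ; returns pos, Rot
    rz=lambda t:R.from_euler('z',t);ry=lambda t:R.from_euler('y',t)
    d1,d3,d5,d7,a3,a5,a7,b=L
    Q=rz(q[0]);P=np.array([0,0,d1]);Q=Q*ry(q[1]);P=P+Q.apply([a3,0,d3]);Q=Q*rz(q[2])*ry(q[3]);P=P+Q.apply([a5,0,d5])
    Q=Q*rz(q[4])*ry(q[5]);P=P+Q.apply([a7,0,d7]);Q=Q*rz(q[6]+b)
    return P,Q
E
python3 - <<'E'
from kin import *
rng=np.random.default_rng(0);D=[]
for i in range(40):
    pos=np.array([rng.uniform(.5,.75),rng.uniform(-.3,.3),rng.uniform(.1,.4)])
    rv=(R.from_euler('z',rng.uniform(-.8,.8))*R.from_euler('xyz',rng.uniform(-.4,.4,3))*R.from_rotvec([-2.2214,-2.2214,0])).as_rotvec()
    q=arm.solve_ik(pos,rv)
    if q is not None:D.append((np.array(q),pos,R.from_rotvec(rv)))
s=arm.read_state();print(len(D),s['joints'],s['time'])
def res(L):
    r=[]
    for q,P,Q in D:
        p,o=fk(q,L);r+=list(p-P)+list(.3*(o.inv()*Q).as_rotvec())
    return np.array(r)
best=None
for b in(0,1.57,-1.57,3.14):
    z=least_squares(res,[.3,.4,.4,.25,0,0,0,b])
    if best is None or z.cost<best.cost:best=z
print(best.x.round(4),abs(best.fun).max());np.save('L.npy',best.x)
E
```

```text
37 [-0.02651422  0.61490509 -0.01260002  1.42340811  0.0080989   1.10337333
 -0.04041409] 1.8
[0.352  0.6645 0.3189 0.4308 0.1548 0.0032 0.227  1.516 ] 0.68778935883873
```

```bash
cat > kin.py <<'E'
from h import *
import os
def fk(q,L):
    # generic: PoE-free chain: alternating z,y with signs sg and offsets
    d,a,off,sg=L[:4],L[4:8],L[8:15],L[15:22]
    t=np.asarray(q)*sg+off
    rz=lambda t:R.from_euler('z',t);ry=lambda t:R.from_euler('y',t)
    Q=rz(t[0]);P=Q.apply([a[0],0,d[0]]);Q=Q*ry(t[1])*rz(t[2]);P=P+Q.apply([a[1],0,d[1]]);Q=Q*ry(t[3]);P=P+Q.apply([a[2],0,0]);Q=Q*rz(t[4]);P=P+Q.apply([0,0,d[2]])
    Q=Q*ry(t[5]);P=P+Q.apply([a[3],0,d[3]]);Q=Q*rz(t[6])
    return P,Q
if os.path.exists('L.npy'): L0=np.load('L.npy')
E
rm L.npy
python3 - <<'E'
from kin import *
import itertools
rng=np.random.default_rng(0);D=[]
for i in range(60):
    pos=np.array([rng.uniform(.5,.75),rng.uniform(-.3,.3),rng.uniform(.1,.4)])
    rv=(R.from_euler('z',rng.uniform(-.8,.8))*R.from_euler('xyz',rng.uniform(-.4,.4,3))*R.from_rotvec([-2.2214,-2.2214,0])).as_rotvec()
    q=arm.solve_ik(pos,rv)
    if q is not None:D.append((np.array(q),pos,R.from_rotvec(rv)))
def res(v,sg,D):
    r=[];L=np.r_[v,sg]
    for q,P,Q in D:
        p,o=fk(q,L);r+=list(p-P)+list(.3*(o.inv()*Q).as_rotvec())
    return np.array(r)
out=[]
for sgn in itertools.product((1,-1),repeat=4):
    sg=np.array([sgn[0],1,sgn[1],1,sgn[2],1,sgn[3]])
    for b in(1.57,-1.57,0,3.1):
        v0=np.r_[.3,.45,.4,.25,0,0,0,0,np.zeros(6),b]
        z=least_squares(res,v0,args=(sg,D[:12]),max_nfev=25);out.append((z.cost,sgn,b,z.x,sg))
out.sort(key=lambda t:t[0]);print([(round(o[0],5),o[1],o[2]) for o in out[:5]])
z=least_squares(res,out[0][3],args=(out[0][4],D));print(z.x.round(4),abs(z.fun).max());np.save('L.npy',np.r_[z.x,out[0][4]])
E
```

```text
[(np.float64(9e-05), (-1, 1, 1, -1), -1.57), (np.float64(9e-05), (-1, -1, -1, -1), 0), (np.float64(9e-05), (-1, 1, 1, -1), 3.1), (np.float64(9e-05), (-1, -1, 1, -1), -1.57), (np.float64(9e-05), (-1, -1, -1, -1), 3.1)]
[ 2.5730e-01 -5.5000e-01 -3.7220e-01  3.0750e-01  1.7000e-03 -1.5000e-03
 -8.0000e-04  2.0000e-03 -3.0100e-02  3.1414e+00 -3.0000e-04  1.2000e-03
  4.3000e-03 -3.1429e+00  1.5442e+00] 0.006116732446539097
```

```bash
cat >> kin.py <<'E'
LO=np.array([-3.12,-.3,-1.34,.26,-1.36,.01,-2.84]);HI=np.array([3.12,2.06,1.32,2.42,4.5,1.98,2.84])
FL=R.from_euler('z',np.pi)
def ik(pos,rv,seed,reg=0.02,ref=None):
    Q=R.from_rotvec(rv);ref=seed if ref is None else ref
    def f(q):
        p,o=fk(q,L0);return np.r_[(p-pos)*10,(o.inv()*Q).as_rotvec()*3,reg*(q-ref)]
    z=least_squares(f,np.clip(seed,LO+.02,HI-.02),bounds=(LO+.015,HI-.015),max_nfev=60)
    e=np.linalg.norm(z.fun[:3])/10;a=np.linalg.norm(z.fun[3:6])/3
    return z.x,e,a
E
python3 - <<'E'
from kin import *
seat=np.array([.544,.1326,.04]);a=.281
rng=np.random.default_rng(1)
P={'stand':(seat,a,0),'standback':(seat,a,.1),'pot':([.622,.32,.102],0.1,0),'mat':([.573,-.053,.041],-.2,0),'mat2':([.573,-.053,.041],-.6,0)}
for n,(o,yw,b) in P.items():
  for fl in(0,1):
    p,rv=tool(o,yw,b)
    if fl: rv=(R.from_rotvec(rv)*FL).as_rotvec()
    S=[]
    for i in range(25):
        q,e,an=ik(p,rv,rng.uniform(LO,HI),reg=.003,ref=(LO+HI)/2)
        if e<.002 and an<.01:
            m=min((q-LO).min(),(HI-q).min());S.append((m,q))
    S.sort(key=lambda t:-t[0]);print(n,fl,len(S),[(round(m,2),q.round(2).tolist()) for m,q in S[:3]])
E
```

```text
stand 0 0 []
stand 1 0 []
standback 0 0 []
standback 1 0 []
pot 0 14 [(np.float64(0.36), [-0.54, 0.43, -0.26, 2.06, 1.29, 0.47, -1.79]), (np.float64(0.36), [-0.54, 0.43, -0.26, 2.06, 1.29, 0.47, -1.79]), (np.float64(0.36), [-0.54, 0.43, -0.26, 2.06, 1.29, 0.47, -1.79])]
pot 1 18 [(np.float64(0.36), [-0.09, 0.59, -0.97, 2.06, 1.48, 0.86, 1.23]), (np.float64(0.36), [-0.17, 0.54, -0.83, 2.06, 1.45, 0.76, 1.25]), (np.float64(0.36), [-0.26, 0.49, -0.68, 2.06, 1.41, 0.67, 1.27])]
mat 0 0 []
mat 1 0 []
mat2 0 19 [(np.float64(0.06), [0.12, 0.5, -0.63, 2.36, 1.64, 0.78, -2.49]), (np.float64(0.06), [0.1, 0.5, -0.61, 2.36, 1.64, 0.77, -2.49]), (np.float64(0.06), [0.0, 0.47, -0.46, 2.36, 1.66, 0.69, -2.5])]
mat2 1 15 [(np.float64(0.06), [0.23, 0.55, -0.81, 2.36, 1.63, 0.89, 0.66]), (np.float64(0.06), [0.11, 0.5, -0.61, 2.36, 1.64, 0.77, 0.65]), (np.float64(0.06), [0.09, 0.5, -0.59, 2.36, 1.64, 0.76, 0.65])]
```

```bash
cat >> h.py <<'E'
def tool(o,yaw,back=0.0,phi=0.0,flip=0):
    """phi: turn of fingers in the bar's plane; phi>0: fingers point towards -y, wrist on +y side"""
    Q=R.from_euler('z',yaw)
    z=np.cos(phi)*Zt-np.sin(phi)*np.array([0,1.,0]); y=Yt*(-1 if flip else 1)
    M=np.stack([np.cross(y,z),y,z],1)
    return Q.apply(G+(.008-back)*z)+np.asarray(o), (Q*R.from_matrix(M)).as_rotvec()
E
python3 - <<'E'
from kin import *
seat=np.array([.544,.1326,.04]);a=.281
rng=np.random.default_rng(1)
sh=np.array([0,0,.257])
for phi in np.radians([-60,-45,-30,0,30,45,60]):
    def wd(o,yw):
        p,rv=tool(o,yw,0,phi);return round(np.linalg.norm(p-.3075*R.from_rotvec(rv).as_matrix()[:,2]-sh),3)
    print(round(np.degrees(phi)),wd(seat,a),'pot',[wd([.622,.32,.1],y) for y in(-.3,0,.3)],'mat',[(y,wd([.573,-.053,.04],y)) for y in(-.8,-.6,-.4,-.2,0,.3,.6)])
E
```

```text
-60 0.466 pot [np.float64(0.395), np.float64(0.444), np.float64(0.524)] mat [(-0.8, np.float64(0.274)), (-0.6, np.float64(0.315)), (-0.4, np.float64(0.369)), (-0.2, np.float64(0.431)), (0, np.float64(0.495)), (0.3, np.float64(0.589)), (0.6, np.float64(0.676))]
-45 0.415 pot [np.float64(0.413), np.float64(0.433), np.float64(0.491)] mat [(-0.8, np.float64(0.277)), (-0.6, np.float64(0.295)), (-0.4, np.float64(0.334)), (-0.2, np.float64(0.385)), (0, np.float64(0.443)), (0.3, np.float64(0.535)), (0.6, np.float64(0.623))]
-30 0.37 pot [np.float64(0.455), np.float64(0.442), np.float64(0.47)] mat [(-0.8, np.float64(0.312)), (-0.6, np.float64(0.304)), (-0.4, np.float64(0.318)), (-0.2, np.float64(0.35)), (0, np.float64(0.396)), (0.3, np.float64(0.477)), (0.6, np.float64(0.563))]
0 0.32 pot [np.float64(0.577), np.float64(0.515), np.float64(0.478)] mat [(-0.8, np.float64(0.433)), (-0.6, np.float64(0.389)), (-0.4, np.float64(0.356)), (-0.2, np.float64(0.337)), (0, np.float64(0.336)), (0.3, np.float64(0.368)), (0.6, np.float64(0.43))]
30 0.351 pot [np.float64(0.707), np.float64(0.622), np.float64(0.543)] mat [(-0.8, np.float64(0.567)), (-0.6, np.float64(0.51)), (-0.4, np.float64(0.453)), (-0.2, np.float64(0.4)), (0, np.float64(0.354)), (0.3, np.float64(0.31)), (0.6, np.float64(0.311))]
45 0.391 pot [np.float64(0.765), np.float64(0.677), np.float64(0.587)] mat [(-0.8, np.float64(0.628)), (-0.6, np.float64(0.569)), (-0.4, np.float64(0.509)), (-0.2, np.float64(0.448)), (0, np.float64(0.389)), (0.3, np.float64(0.316)), (0.6, np.float64(0.278))]
60 0.439 pot [np.float64(0.815), np.float64(0.728), np.float64(0.634)] mat [(-0.8, np.float64(0.681)), (-0.6, np.float64(0.624)), (-0.4, np.float64(0.563)), (-0.2, np.float64(0.5)), (0, np.float64(0.436)), (0.3, np.float64(0.345)), (0.6, np.float64(0.276))]
```

```bash
cat > plan.py <<'E'
from kin import *
seat=np.array([.544,.1326,.04]);a=.281
potl=np.array([.622,.32,.0]);mat=np.array([.573,-.053,0])
def dirx(y):return np.array([np.cos(y),np.sin(y),0])
def path(yp,ym,phi):
    pr=potl-dirx(yp)*.08
    k=[(seat,a,.1),(seat,a,0),(seat+[0,0,.1],a,0),(np.r_[pr[:2],.2],yp,0),(np.r_[pr[:2],.102],yp,0),(np.r_[potl[:2],.102],yp,0),(np.r_[potl[:2],.23],yp,0),
     (np.r_[mat[:2],.23],ym,0),(np.r_[mat[:2],.04],ym,0),(np.r_[(mat-dirx(ym)*.07)[:2],.04],ym,0),(np.r_[(mat-dirx(ym)*.07)[:2],.14],ym,0)]
    return k
def track(k,phi,q0,flip=0,n=5):
    mid=np.array([0,.6,0,1.6,q0[4],.9,0]);q=q0;m=9;jump=0;qs=[]
    for i in range(len(k)):
        for t in (np.linspace(0,1,n+1)[1:] if i else [1]):
            A=k[i-1] if i else k[0];B=k[i]
            p,rv=tool((1-t)*A[0]+t*B[0],(1-t)*A[1]+t*B[1],(1-t)*A[2]+t*B[2],phi,flip)
            q2,e,an=ik(p,rv,q,reg=.01,ref=q)
            if e>.003 or an>.02:return None
            if i or t<1: jump=max(jump,abs(q2-q).max()) if i else 0
            q=q2;m=min(m,(q-LO).min(),(HI-q).min())
        qs.append(q)
    return m,jump,qs
E
python3 - <<'E'
from plan import *
rng=np.random.default_rng(2);out=[]
for phi in np.radians([-40,-50]):
  for ym in(.15,.4):
    k=path(.0,ym,phi)
    p,rv=tool(*k[0],phi);S=[]
    for i in range(14):
        q,e,an=ik(p,rv,rng.uniform(LO,HI)*.7,reg=.003,ref=np.array([0,.6,0,1.6,1.5,.9,0]))
        if e<.002 and an<.01 and not any(abs(q-s).max()<.3 for s in S):
            S.append(q);r=track(k,phi,q,n=3)
            if r: out.append((r[0],r[1],np.degrees(phi),ym,r[2]))
            else: out.append((-1,0,np.degrees(phi),ym,[q]))
out.sort(key=lambda t:-t[0])
for o in out[:6]:print([round(float(v),2) for v in o[:4]],[x.round(2).tolist() for x in (o[4][0],o[4][1],o[4][-1])])
print(len(out))
E
```

```text
Traceback (most recent call last):
IndexError: list index out of range
```

```bash
cat > sr.py <<'E'
from plan import *
rng=np.random.default_rng(2);out=[]
for fl in (0,1):
 for phi in np.radians([-55,-45,-38]):
    k0=path(.0,.2,phi);p,rv=tool(*k0[0],phi,fl);S=[]
    for i in range(30):
        q,e,an=ik(p,rv,LO+(HI-LO)*rng.uniform(.1,.9,7),reg=.003,ref=np.array([0,.6,0,1.6,1.5,.9,0]))
        if e<.002 and an<.01 and not any(abs(q-s).max()<.3 for s in S):
            S.append(q)
    print(fl,np.degrees(phi).round(),len(S),[s.round(2).tolist() for s in S[:4]])
    for q in S[:3]:
      for ym in(.05,.4):
        r=track(path(0,ym,phi),phi,q,fl,n=3);
        if r: print('   ',ym,round(r[0],2),round(r[1],2),[x.round(2).tolist() for x in (r[2][1],r[2][5],r[2][8])])
E
timeout 570 python3 sr.py
```

```text
0 -55.0 3 [[0.66, 0.67, -0.21, 2.1, -0.94, 1.17, 1.81], [0.89, 0.73, -0.57, 2.1, -0.81, 0.98, 1.64], [1.18, 1.0, -1.16, 2.09, -0.3, 0.71, 1.05]]
0 -45.0 2 [[0.94, 0.61, -0.66, 2.21, -0.87, 0.8, 1.63], [1.21, 0.86, -1.2, 2.21, -0.34, 0.54, 1.02]]
0 -38.0 2 [[1.25, 0.82, -1.32, 2.28, -0.16, 0.39, 0.77], [1.07, 0.58, -0.89, 2.28, -0.84, 0.59, 1.51]]
1 -55.0 3 [[0.5, 0.66, 0.02, 2.1, -1.0, 1.28, -1.24], [1.08, 0.86, -0.91, 2.09, -0.58, 0.81, -1.77], [0.17, 0.72, 0.52, 2.1, -1.08, 1.56, -1.08]]
1 -45.0 3 [[0.43, 0.53, 0.1, 2.21, -1.08, 1.16, -1.22], [0.69, 0.54, -0.28, 2.21, -1.0, 0.99, -1.34], [0.95, 0.61, -0.67, 2.21, -0.87, 0.8, -1.52]]
1 -38.0 3 [[1.16, 0.66, -1.06, 2.28, -0.67, 0.5, -1.82], [0.51, 0.44, -0.06, 2.28, -1.12, 0.97, -1.27], [0.84, 0.48, -0.52, 2.28, -1.02, 0.78, -1.41]]
```

```bash
cat > sr.py <<'E'
from plan import *
import sys
rng=np.random.default_rng(2)
MID=np.array([0,.6,0,1.6,1.5,.9,0])
def sols(o,yw,b,phi,fl,n=12):
    p,rv=tool(o,yw,b,phi,fl);S=[]
    for i in range(n):
        q,e,an=ik(p,rv,LO+(HI-LO)*rng.uniform(.1,.9,7),reg=.003,ref=MID)
        if e<.002 and an<.01: S.append((min((q-LO).min(),(HI-q).min()),q))
    S.sort(key=lambda t:-t[0]);return len(S),([round(S[0][0],2)]+S[0][1].round(2).tolist() if S else None)
for deg in (-50,45,55):
  phi=np.radians(deg)
  for fl in(0,1):
    print(deg,fl,'stand',sols(seat,a,0,phi,fl),'\n   up',sols(seat+[0,0,.1],a,0,phi,fl))
    for yp in(0,.25):print('   pot',yp,sols(potl+[0,0,.1],yp,0,phi,fl),sols(potl+[0,0,.23],yp,0,phi,fl))
    for ym in ((0,.4) if deg<0 else (-.2,-.5)):print('   mat',ym,sols(mat+[0,0,.04],ym,0,phi,fl),sols(mat+[0,0,.2],ym,0,phi,fl))
E
timeout 570 python3 sr.py
```

```text
-50 0 stand (6, [np.float64(0.18), 0.94, 0.96, -1.02, 2.24, -0.7, 0.39, 1.4]) 
   up (5, [np.float64(0.24), 0.87, 0.6, -0.81, 2.18, -0.93, 0.78, 1.49])
   pot 0 (5, [np.float64(0.18), -0.43, 0.56, 0.26, 2.24, 4.31, 0.96, 1.84]) (8, [np.float64(0.02), 0.6, 0.62, -1.32, 2.09, -0.89, 0.04, 0.78])
   pot 0.25 (10, [np.float64(0.19), 0.53, 0.88, -1.1, 2.09, -1.07, 0.2, 1.39]) (5, [np.float64(0.16), 0.61, 0.64, -1.18, 1.96, -0.71, 0.44, 0.82])
   mat 0 (7, [np.float64(0.26), 1.25, 0.98, -1.03, 2.16, -0.54, 0.46, 1.26]) (5, [np.float64(0.37), 0.86, 0.42, -0.31, 2.04, -0.99, 1.17, 1.5])
   mat 0.4 (10, [np.float64(0.6), 0.84, 0.83, -0.37, 1.82, -0.64, 1.18, 1.65]) (8, [np.float64(0.59), 1.06, 0.68, -0.75, 1.71, -0.52, 1.33, 1.27])
-50 1 stand (3, [np.float64(0.18), 0.91, 0.92, -0.96, 2.24, -0.8, 0.43, -1.62]) 
   up (5, [np.float64(0.24), 0.51, 0.49, -0.26, 2.18, -1.1, 1.05, -1.44])
   pot 0 (9, [np.float64(0.18), 0.12, 0.61, -0.54, 2.24, 4.11, 0.56, -0.99]) (7, [np.float64(0.02), 0.6, 0.62, -1.32, 2.09, -0.92, 0.04, -2.33])
   pot 0.25 (10, [np.float64(0.02), 0.44, 0.78, -0.9, 2.09, -1.34, 
[... 2600 characters left out ...]
(0.15), -0.91, 0.73, 0.05, 2.27, 1.31, 1.08, 1.0]) 
   up (7, [np.float64(0.21), -0.95, 0.51, 0.11, 2.21, 1.19, 1.15, 1.31])
   pot 0 (8, [np.float64(0.38), -0.97, 0.88, 0.01, 1.41, 0.84, 1.6, 1.53]) (10, [np.float64(0.43), -1.26, 0.81, 0.62, 1.3, 0.57, 1.55, 1.96])
   pot 0.25 (6, [np.float64(0.75), -1.21, 0.82, 0.4, 1.67, 0.83, 1.18, 1.66]) (10, [np.float64(0.52), -1.06, 0.63, 0.14, 1.56, 0.94, 1.46, 1.77])
   mat -0.2 (11, [np.float64(0.32), -1.1, 1.0, 0.97, 2.1, 0.55, 0.6, 1.76]) (7, [np.float64(0.42), -0.57, 0.46, 0.07, 2.0, 1.01, 1.35, 1.51])
   mat -0.5 (10, [np.float64(0.58), -0.69, 0.85, 0.32, 1.84, 0.71, 1.22, 1.4]) (7, [np.float64(0.31), -0.4, 0.59, -0.16, 1.74, 0.86, 1.67, 1.43])
```

Run:
```python
from h import *
arm.move_to([.57,.24,.33],[-2.2214,-2.2214,0])
s=arm.read_state();im=arm.get_image('wrist');save('pics/w1.png',im);cv2.imwrite('pics/w1raw.png',im[:,:,::-1])
import pickle;pickle.dump(s,open('s1.pkl','wb'))
for l in("lifter","lifter_grip","stand","lid","lid_loop","warmer"):
    r=arm.trace('wrist',l);print(l,[(np.round(d['xy'],1).tolist(),round(d['p'],2),int(d['region'].sum())) for d in r[:2]])
    if r:np.save(f'reg_{l}.npy',r[0]['region'])
print(s['time'],s['joints'].round(2) if hasattr(s['joints'],'round') else s['joints'])
```

```text
lifter [([264.1, 251.5], 0.65, 1518)]
lifter_grip [([266.0, 253.9], 0.66, 1514)]
stand [([274.4, 229.6], 0.88, 2980)]
lid [([361.9, 107.5], 0.87, 6420)]
lid_loop [([360.0, 104.3], 0.88, 6417)]
warmer [([315.6, 111.0], 0.79, 397)]
2.8583 [-0.42  0.49 -0.02  1.36  0.01  1.29 -0.44]
```

View pics/w1.png

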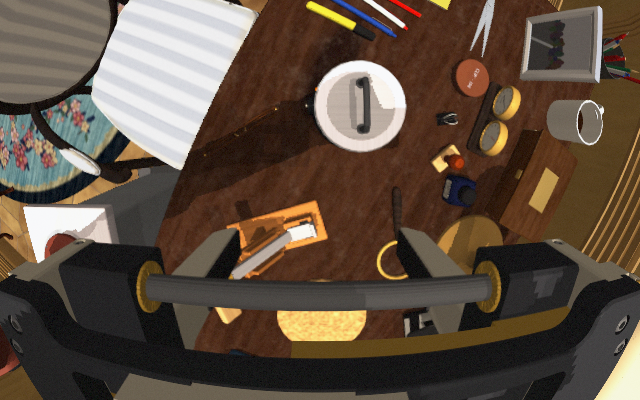

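Run:
```python
from h import *
a=cv2.imread('pics/w1raw.png')[:,:,::-1];save('pics/w1a.png',a,(300,50,420,160),5);save('pics/w1b.png',a,(190,190,350,310),5)
```

```text
(no output)
```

View pics/w1a.png

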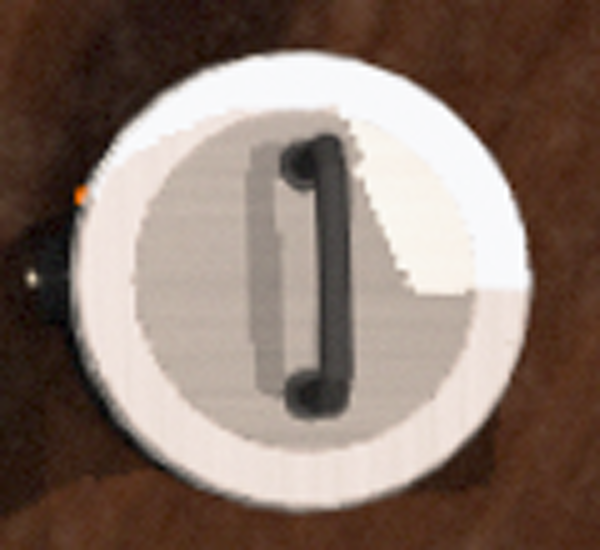

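View pics/w1b.png

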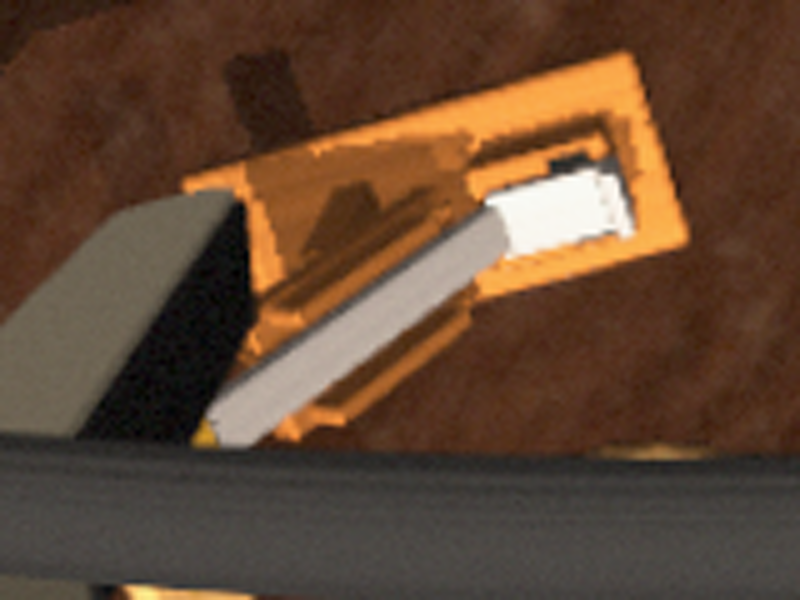

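Run:
```python
import f
from f import *
import pickle
s1=pickle.load(open('s1.pkl','rb'));V=Cam('wrist',s1)
print('lid rim c',V.onz((360.2,106),.081),'scene rim c',S.onz((160+128/3,170+273/3),.081),'side',D.onz((220+281/4,130+122/4),.081))
A,B=V.onz((365.4,78.5),.126),V.onz((366.4,130),.126);m=V.onz((367.2,104),.126)
print('loop',A,B,(A+B)/2,m,np.linalg.norm(A-B),'yaw',np.arctan2(-(A-B)[0],(A-B)[1]))
c=lambda x,y:(190+x/5,190+y/5)
add=[(V,c(630,54),(80,35,10)),(V,c(688,243),(80,-35,10)),(V,c(183,182),(-80,35,10)),(V,c(617,202),(65,0,49))]
f.obs+=add
q=least_squares(lambda p:f.f(np.r_[p[:3],0]),[.5,.12,.28,0],loss='soft_l1');print(q.x);print(f.f(q.x,True).round(1).tolist())
f.obs=add
q=least_squares(lambda p:f.f(np.r_[p[:3],0]),[.5,.12,.28,0]);print('V only',q.x,f.f(q.x,True).round(1).tolist())
# height of loop from V+scene: project loop candidates
for z in(.116,.126,.136):
    P=V.onz((366,104),z);print(z,P,S.proj(P),D.proj(P))
# mat via V? no
```

```text
[0.5007 0.1201 0.2808 0.    ]
[[-1.2, -0.2], [0.2, 2.4], [0.0, -1.9], [1.1, 0.4], [-0.3, 1.1], [-1.1, 0.7], [-0.5, -1.7], [1.8, 1.5], [0.1, 3.1], [-0.5, -1.4]]
[5.008e-01 1.201e-01 2.810e-01 1.000e-04]
[[-1.2, -0.2], [0.2, 2.4], [0.0, -1.9], [1.1, 0.4], [-0.3, 1.1], [-1.1, 0.6], [-0.5, -1.7], [1.8, 1.5], [0.1, 3.1], [-0.5, -1.4]]
lid rim c [0.62523559 0.32239368 0.081     ] scene rim c [0.62593098 0.32062433 0.081     ] side [0.62578372 0.31436382 0.081     ]
loop [0.62521134 0.35325522 0.126     ] [0.62682242 0.29308809 0.126     ] [0.62601688 0.32317166 0.126     ] [0.62739934 0.32341332 0.126     ] 0.06018869606418106 yaw 0.026770492244763293Traceback (most recent call last):
  File "<stdin>", line 10, in <module>
AttributeError: 'function' object has no attribute 'obs'
```

```bash
mv f.py fitm.py
python3 - <<'E'
import fitm
from fitm import S,D,Cam
import numpy as np,pickle
from scipy.optimize import least_squares
s1=pickle.load(open('s1.pkl','rb'));V=Cam('wrist',s1)
c=lambda x,y:(190+x/5,190+y/5)
add=[(V,c(630,54),(80,35,10)),(V,c(688,243),(80,-35,10)),(V,c(183,182),(-80,35,10)),(V,c(617,202),(65,0,49))]
fitm.obs+=add
q=least_squares(lambda p:fitm.f(np.r_[p[:3],0]),[.5,.12,.28,0],loss='soft_l1');print(q.x);print(fitm.f(q.x,True).round(1).tolist())
fitm.obs=add
q=least_squares(lambda p:fitm.f(np.r_[p[:3],0]),[.5,.12,.28,0]);print('V only',q.x,fitm.f(q.x,True).round(1).tolist())
for z in(.116,.126,.136):
    P=V.onz((366,104),z);print(z,P,S.proj(P),D.proj(P))
E
cat > t.py <<'E'
from plan import *
phi=np.radians(50)
potl[:]=[.626,.3225,0]
for dg in (40,50):
 for ym in(-.3,-.5):
  r=track(path(.027,ym,np.radians(dg)),np.radians(dg),np.array([-.95,.73,.05,2.25,1.2,1.08,1.0]),1,n=3)
  print(dg,ym,r and (round(r[0],2),round(r[1],2)))
  if r:
    for q in r[2]:print('  ',q.round(2).tolist())
E
python3 t.py
```

```text
[0.5007 0.1201 0.2808 0.    ]
[[-1.2, -0.2], [0.2, 2.4], [0.0, -1.9], [1.1, 0.4], [-0.3, 1.1], [-1.1, 0.7], [-0.5, -1.7], [1.8, 1.5], [0.1, 3.1], [-0.5, -1.4]]
[5.008e-01 1.201e-01 2.810e-01 1.000e-04]
[[-1.2, -0.2], [0.2, 2.4], [0.0, -1.9], [1.1, 0.4], [-0.3, 1.1], [-1.1, 0.6], [-0.5, -1.7], [1.8, 1.5], [0.1, 3.1], [-0.5, -1.4]]
[0.50070935 0.1204315  0.28659923 0.        ]
[[-1.4, 0.1], [0.3, 2.4], [-0.1, -2.0], [1.0, 0.3], [-0.2, 1.1], [-1.1, 0.7], [-0.7, -2.2], [1.9, 0.9], [0.3, 3.1], [-0.4, -1.5], [0.3, -0.6], [0.8, 0.7], [-1.3, -0.2], [-0.2, 1.0]]
V only [0.50093756 0.12051587 0.29319781 0.        ] [[0.2, -0.9], [1.0, 0.3], [-1.2, 0.1], [-0.1, 0.7]]
0.116 [0.62751262 0.32378268 0.116     ] [[197.42755272 251.41181576]] [[288.96137163 148.79465419]]
0.126 [0.6260005  0.32337267 0.126     ] [[196.96527504 248.74967445]] [[288.42605984 145.91958035]]
0.136 [0.62448839 0.32296267 0.136     ] [[196.49393136 246.03532438]] [[287.88474089 143.012243  ]]
40 -0.3 (np.float64(0.02), np.float64(0.24))
   [-0.98, 0.43, -0.04, 2.34, 1.21, 1.0, 1.15]
   [-0.82, 0.59, 0.03, 2.4, 1.56, 0.87, 
[... 1389 characters left out ...]
, 1.61]
   [-0.62, 0.74, 0.16, 2.07, 1.01, 1.07, 1.22]
   [-0.72, 0.71, 0.14, 2.2, 0.97, 1.06, 1.1]
   [-0.72, 0.5, 0.13, 2.13, 0.9, 1.24, 1.32]
50 -0.5 (np.float64(0.11), np.float64(0.25))
   [-1.04, 0.57, -0.03, 2.24, 1.11, 1.15, 1.14]
   [-0.89, 0.68, 0.05, 2.31, 1.38, 1.01, 0.98]
   [-0.88, 0.45, 0.03, 2.24, 1.23, 1.1, 1.31]
   [-1.04, 0.65, -0.03, 1.55, 0.82, 1.64, 1.55]
   [-1.04, 0.77, -0.03, 1.63, 0.82, 1.5, 1.4]
   [-0.96, 0.83, -0.01, 1.48, 0.87, 1.5, 1.53]
   [-0.96, 0.69, -0.01, 1.37, 0.87, 1.66, 1.72]
   [-0.61, 0.51, 0.17, 1.75, 0.78, 1.51, 1.6]
   [-0.61, 0.79, 0.17, 1.89, 0.8, 1.21, 1.3]
   [-0.7, 0.75, 0.14, 2.0, 0.75, 1.21, 1.2]
   [-0.7, 0.58, 0.14, 1.94, 0.72, 1.39, 1.36]
```

```bash
cat >> plan.py <<'E'
PHI=np.radians(50)
ST=np.array([.5008,.1204]);a=.287
seat=R.from_euler('z',a).apply([.045,0,.040])+[ST[0],ST[1],0]
LOOP=np.array([.626,.3228,.126]);YP=.027
def T(o,yw,b=0):return tool(o,yw,b,PHI,1)
E
python3 - <<'E'
from plan import *
p,rv=T(seat,a,.14)
q,e,an=ik(p,rv,np.array([-1.04,.57,-.03,2.2,1.1,1.15,1.14]));print(q.round(2),e,an,p)
q0=np.array(arm.read_state()['joints'])
for t in np.linspace(0,1,6):
    P,o=fk(q0+t*(q-q0),L0);print(P.round(3),o.as_matrix()[:,2].round(2))
E
```

```text
[-1.09  0.53 -0.06  2.2   1.02  1.23  1.19] 2.0839243748862804e-06 6.423180359597315e-06 [0.36891108 0.18690341 0.22850745]
[0.57  0.241 0.33 ] [ 0. -0. -1.]
[0.504 0.233 0.276] [-0.03 -0.24 -0.97]
[0.45  0.216 0.244] [ 0.03 -0.46 -0.89]
[0.411 0.198 0.229] [ 0.17 -0.62 -0.77]
[0.386 0.186 0.226] [ 0.36 -0.68 -0.64]
[0.369 0.187 0.229] [ 0.57 -0.63 -0.53]
```

Run:
```python
from plan import *
p,rv=T(seat+[0,0,.07],a,.14)
q,e,an=ik(p,rv,np.array([-1.04,.57,-.03,2.2,1.1,1.15,1.14]));print(q.round(2),e)
arm.set_joints(list(q))
arm.move_gripper(.06)
arm.movel(*T(seat,a,.10),max_speed=.2)
s=arm.read_state();print(s['time'],s['ee_pos'],T(seat,a,.10)[0],np.round(s['joints'],2),s['opening'])
import pickle;pickle.dump(s,open('s2.pkl','wb'))
for n in('wrist','scene'):
    im=arm.get_image(n);save(f'pics/{n}2.png',im)
```

```text
[-1.08  0.4  -0.07  2.13  0.97  1.34  1.37] 5.776863256412137e-06
6.15 [0.3918904  0.16204459 0.20775625] [0.39172992 0.1616898  0.20744459] [-1.04  0.56 -0.05  2.24  1.07  1.18  1.16] 0.0601206582421926
```

View pics/wrist2.png

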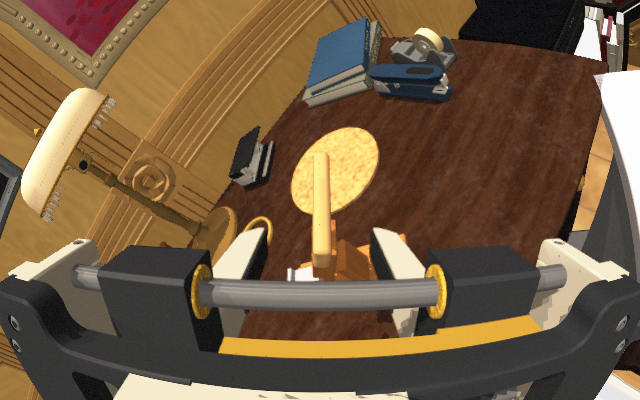

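View pics/scene2.png

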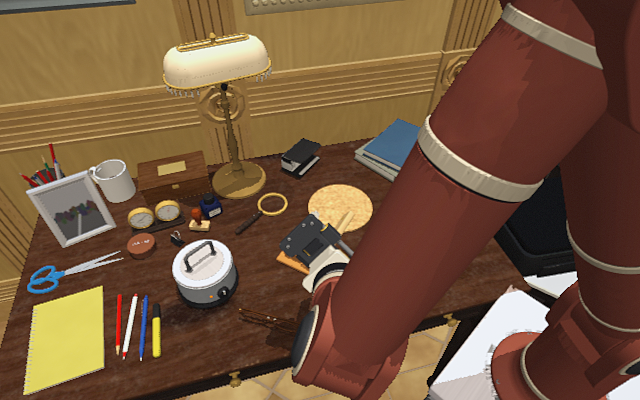

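Run:
```python
from plan import *
import pickle
V=Cam('wrist',pickle.load(open('s2.pkl','rb')))
im=cv2.imread('pics/wrist2.png')[:,:,::-1].copy()
u=np.array([-.5736,0,.8192])
for y in(-.05,.05):
  for sh in(-.015,.015):
    for n in(-.007,.007):
      P=R.from_euler('z',a).apply(G+np.array([0,y,0])+u*sh+Yt*n)+seat
      px=V.proj(P)[0];print(y,sh,n,px.round(1));cv2.circle(im,tuple(int(round(v*1)) for v in px),1,(255,0,0),-1)
save('pics/w2a.png',im,(240,130,400,290),4)
```

```text
-0.05 -0.015 -0.007 [326.4 169.8]
-0.05 -0.015 0.007 [311.9 169.8]
-0.05 0.015 -0.007 [327.2 148.1]
-0.05 0.015 0.007 [311.4 148. ]
0.05 -0.015 -0.007 [328.  267.3]
0.05 -0.015 0.007 [310.2 267.3]
0.05 0.015 -0.007 [329.2 251.2]
0.05 0.015 0.007 [309.3 251.2]
```

View pics/w2a.png

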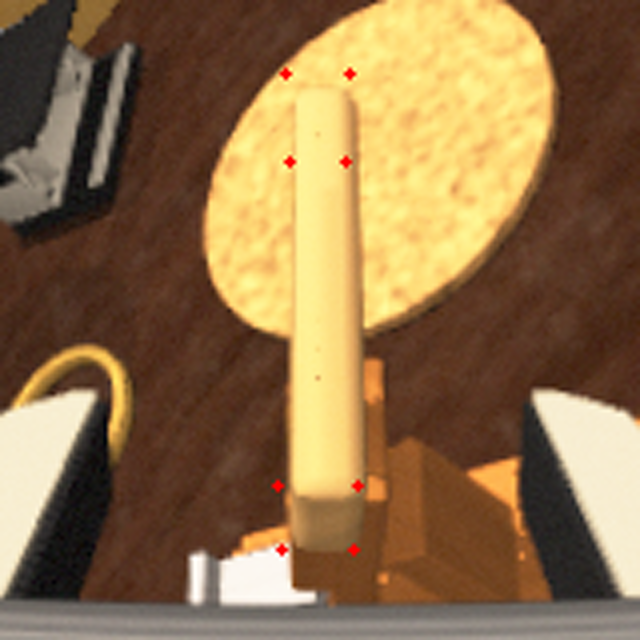

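```bash
cat >> plan.py <<'E'
seat=seat-.002*dirx(a)+.001*np.array([-np.sin(a),np.cos(a),0])
E
python3 - <<'E'
from plan import *
import pickle
p,rv=T(seat,a,.0)
print(arm.movel(p,rv,max_speed=.08,guard=8))
s=arm.read_state();print('pre',s['ee_pos']-p,s['wrist_force'].round(2))
arm.move_gripper(0.0)
s=arm.read_state();print(s['time'],s['ee_pos']-p,s['wrist_force'].round(2),s['wrist_torque'].round(2),s['opening'],np.round(s['joints'],3))
pickle.dump(s,open('grasp.pkl','wb'))
save('pics/wrist3.png',arm.get_image('wrist'))
save('pics/side3.png',arm.get_image('side'))
E
```

```text
False
pre [-2.58628446e-05  4.88391134e-04  7.26900906e-05] [ 0.28  0.69 -0.24]
8.425 [2.96243112e-04 5.88609775e-05 2.58982591e-04] [ 0.07 -0.11  1.53] [0.73 0.23 0.04] 0.01378414624814392 [-0.899  0.676  0.031  2.32   1.34   1.024  1.002]
```

View pics/wrist3.png

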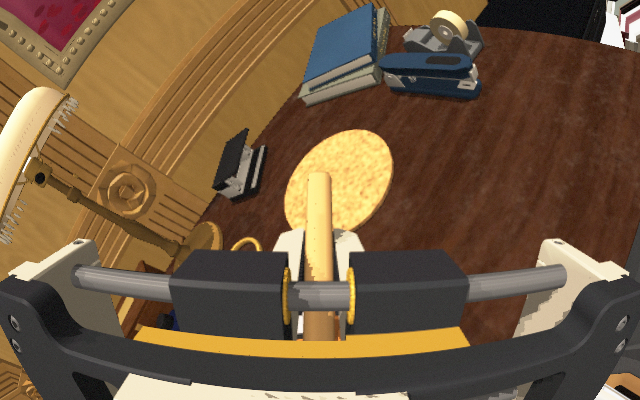

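View pics/side3.png

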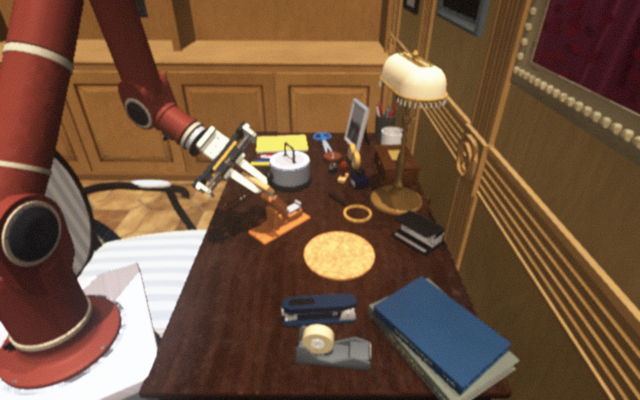

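Run:
```python
from plan import *
arm.movel(*T(seat+[0,0,.11],a),max_speed=.12)
s=arm.read_state();print(s['time'],s['wrist_force'].round(2),s['wrist_torque'].round(2),s['opening'])
pre=LOOP-.06*dirx(YP)
arm.movel(*T([pre[0],pre[1],.17],YP),max_speed=.15)
arm.movel(*T([pre[0],pre[1],.104],YP),max_speed=.1)
s=arm.read_state();print(s['time'],np.round(s['joints'],2),s['ee_pos']-T([pre[0],pre[1],.104],YP)[0])
import pickle;pickle.dump(s,open('s4.pkl','wb'))
for n in('wrist','scene','side'):
    im=arm.get_image(n);save(f'pics/{n}4.png',im)
for n in('wrist','scene','side'):
  for l in('lifter_tip','lid_loop'):
    r=arm.spot_in(n,l);print(n,l,[(np.round(d['xy'],1).tolist(),round(d['p'],2)) for d in r[:2]])
a0=cv2.imread('pics/scene4.png')[:,:,::-1];save('pics/s4.png',a0,(160,190,340,320),4)
a0=cv2.imread('pics/side4.png')[:,:,::-1];save('pics/d4.png',a0,(220,110,340,210),5)
```

```text
9.5917 [-0.81 -0.29 -1.42] [0.92 0.86 0.03] 0.013783560137772427
11.9833 [-1.04  0.78  0.    1.6   0.8   1.51  1.46] [0.00024046 0.00014754 0.00025718]
wrist lifter_tip [([318.0, 249.6], 0.66)]
wrist lid_loop []
scene lifter_tip []
scene lid_loop []
side lifter_tip [([241.9, 135.1], 0.85)]
side lid_loop [([290.7, 158.9], 0.79), ([318.6, 312.5], 0.56)]
```

View pics/s4.png

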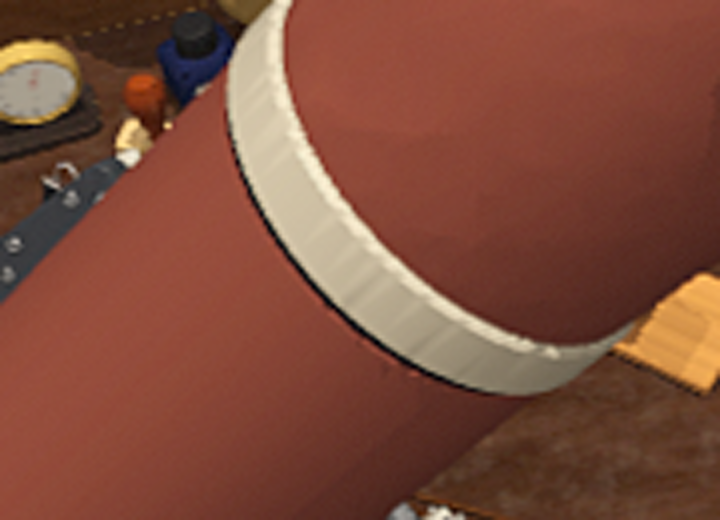

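View pics/d4.png

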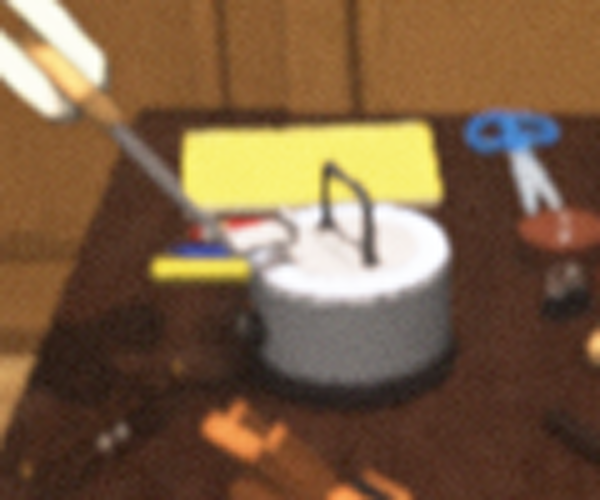

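View pics/wrist4.png

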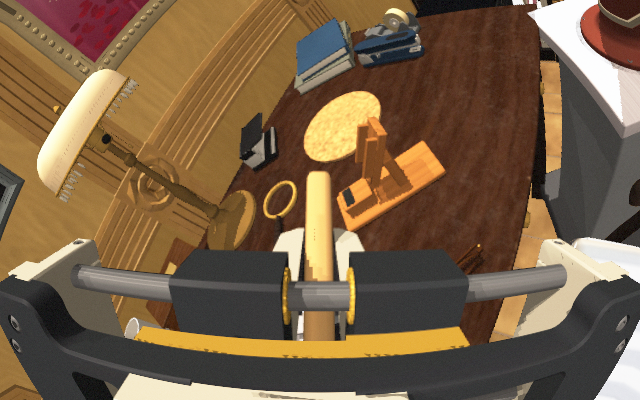

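Run:
```python
from plan import *
D=Cam('side');im=cv2.imread('pics/side4.png')[:,:,::-1].copy()
im=im[110:210,220:340];im=cv2.resize(im,None,fx=6,fy=6,interpolation=cv2.INTER_CUBIC)
Q=R.from_euler('z',YP)
def dot(P,c):
    px=(D.proj(P)[0]-[220,110])*6;cv2.circle(im,(int(px[0]+3),int(px[1]+3)),3,c,-1);return px
o=np.array([*(LOOP-.06*dirx(YP))[:2],.104])
for m in[(20,11,9),(20,-11,9),(17,11,0),(17,-11,0),(-20,11,0),(-20,-11,0),(-18,0,-4),(-104,0,119)]:dot(Q.apply(np.array(m)/1e3)+o,(255,0,0))
for y in(-.03,-.015,0,.015,.03):dot(Q.apply([0,y,0])+LOOP,(0,255,0))
for y in(-.03,.03):dot(Q.apply([0,y,-.045])+LOOP,(0,255,0))
for t in np.arange(0,6.28,.5):dot(LOOP+[.06*np.cos(t),.06*np.sin(t),-.045],(0,0,255))
save('pics/d4b.png',im)
```

```text
(no output)
```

View pics/d4b.png

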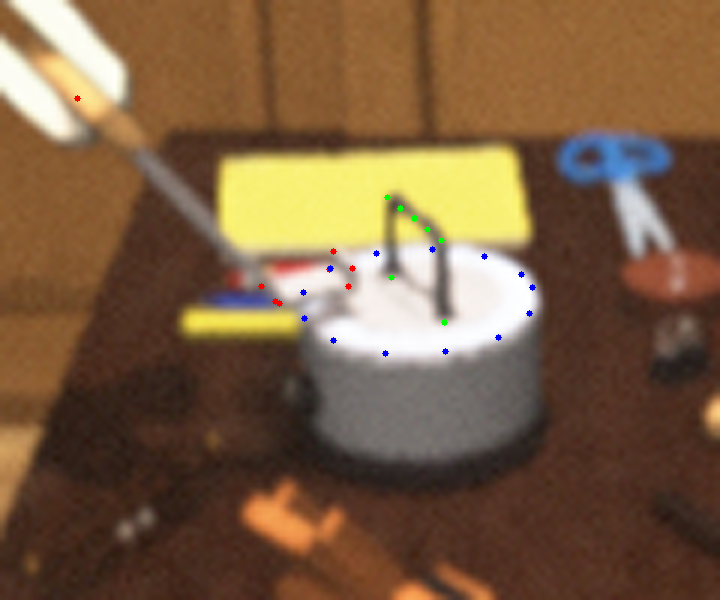

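Run:
```python
from plan import *
g=arm.movel(*T([LOOP[0],LOOP[1],.104],YP),max_speed=.05,guard=4)
s=arm.read_state();print(g,s['time'],s['wrist_force'].round(2))
save('pics/d5.png',arm.get_image('side'),(220,110,340,210),6)
if not g:
    g=arm.movel(*T([LOOP[0],LOOP[1],.126],YP),max_speed=.02,guard=8)
    s=arm.read_state();print(g,s['time'],s['wrist_force'].round(2),s['ee_pos'][2])
    g=arm.movel(*T([LOOP[0],LOOP[1],.145],YP),max_speed=.03,guard=8)
    s=arm.read_state();print(g,s['time'],s['wrist_force'].round(2),s['ee_pos']-T([LOOP[0],LOOP[1],.145],YP)[0])
    save('pics/d6.png',arm.get_image('side'),(220,90,340,190),6)
```

```text
False 13.7833 [-0.56  0.4  -1.22]
False 15.0833 [-0.87 -0.39 -3.41] 0.2404605918596881
False 15.8667 [-1.24  0.35 -3.7 ] [-8.76046245e-05 -4.81150630e-05 -1.18634461e-04]
```

View pics/d5.png

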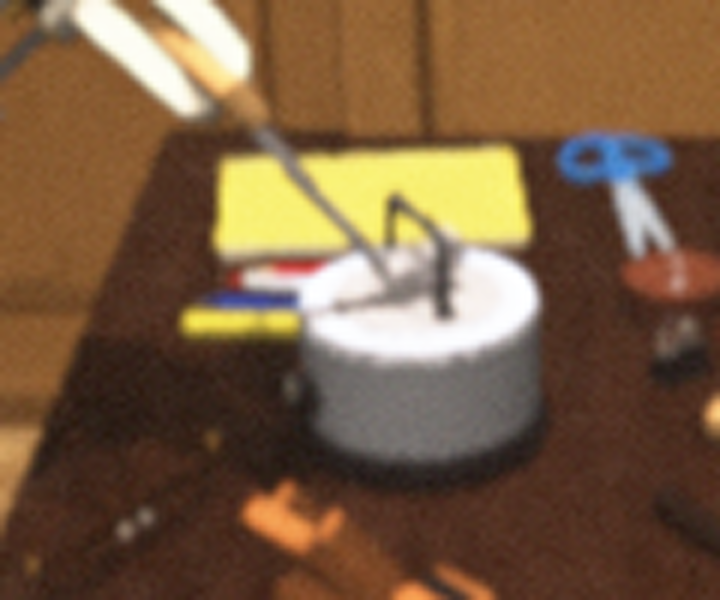

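View pics/d6.png

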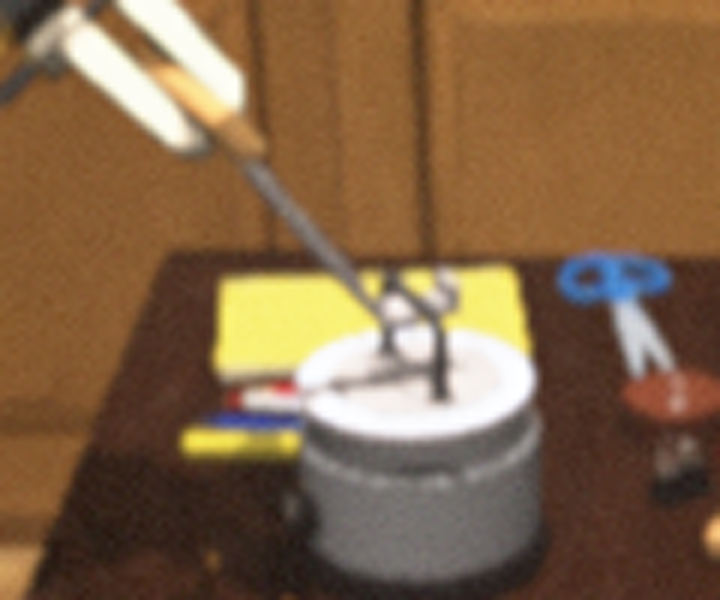

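Run:
```python
from plan import *
st={'ee_pos':[6.49239140e-01,1.35363725e-05,2.28500144e-01],'eef_rot':[-2.22013179,-2.22022038,0.00284348]}
import pickle
for n,c,f in(('w0',Cam('wrist',st),'wrist0'),('s0',Cam('scene'),'scene0'),('d0',Cam('side'),'side0'),('d4',Cam('side'),'side4'),('w4',Cam('wrist',pickle.load(open('s4.pkl','rb'))),'wrist4')):
    im=cv2.imread(f'pics/{f}.png');hsv=cv2.cvtColor(im,cv2.COLOR_BGR2HSV)
    m=((hsv[:,:,0]>10)&(hsv[:,:,0]<28)&(hsv[:,:,1]>70)&(hsv[:,:,2]>150)).astype(np.uint8)
    m=cv2.morphologyEx(m,cv2.MORPH_CLOSE,np.ones((3,3)))
    px=c.proj([.573,-.053,.008])[0].astype(int)
    k,lab=cv2.connectedComponents(m);l=lab[px[1]-3:px[1]+4,px[0]-3:px[0]+4].ravel();l=np.bincount(l[l>0]).argmax()
    cs,_=cv2.findContours((lab==l).astype(np.uint8),cv2.RETR_EXTERNAL,cv2.CHAIN_APPROX_NONE)
    ct=max(cs,key=len)[:,0];ct=cv2.convexHull(ct)[:,0]
    E=np.array([c.onz(p,.008)[:2] for p in ct])
    z=least_squares(lambda v:np.hypot(*(E-v[:2]).T)-v[2],[.573,-.053,.085],loss='cauchy',f_scale=.0015)
    print(n,z.x.round(4),len(E))
```

```text
w0 [ 0.5741 -0.0524  0.0843] 50
s0 [ 0.576  -0.0545  0.0853] 25
d0 [ 0.576  -0.0534  0.0868] 30
d4 [ 0.5762 -0.0528  0.0871] 32
w4 [ 0.5765 -0.0532  0.085 ] 27
```

```bash
cat >> plan.py <<'E'
MAT=np.array([.5757,-.0533,0]);YM=-.45
E
python3 - <<'E'
from plan import *
arm.movel(*T([LOOP[0],LOOP[1],.24],YP),max_speed=.07)
arm.sleep(.4)
s=arm.read_state();print(s['time'],s['wrist_force'].round(2))
arm.movel(*T([MAT[0],MAT[1],.24],YM),max_speed=.11)
s=arm.read_state();print(s['time'],s['wrist_force'].round(2),np.round(s['joints'],2))
arm.sleep(.3)
s=arm.read_state()
import pickle;pickle.dump(s,open('s7.pkl','wb'))
for n in('wrist','scene','side'):
    im=arm.get_image(n);save(f'pics/{n}7.png',im)
E
```

```text
17.825 [-0.79 -0.74 -3.57]
20.9917 [ 0.13  0.22 -4.28] [-0.64  0.47  0.19  1.77  0.79  1.51  1.64]
```

View pics/side7.png

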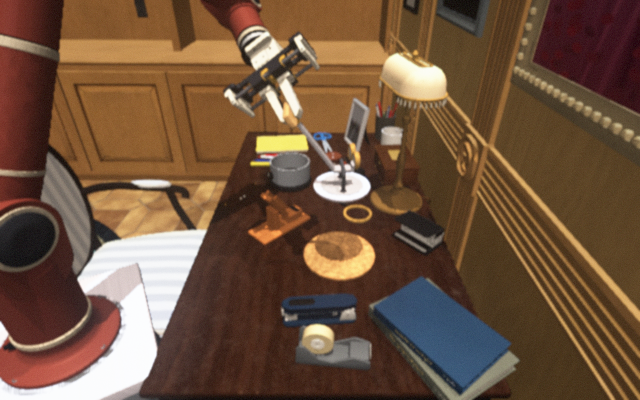

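View pics/scene7.png

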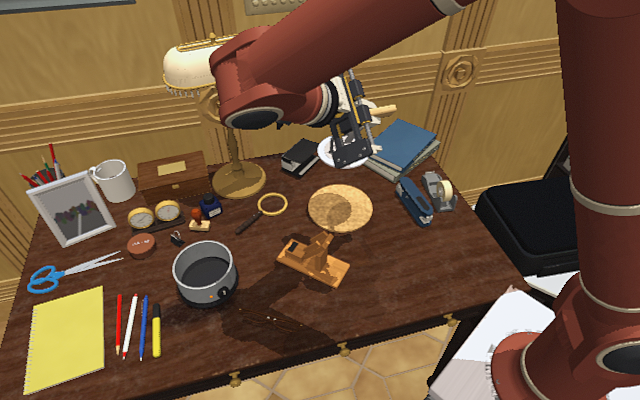

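View pics/wrist7.png

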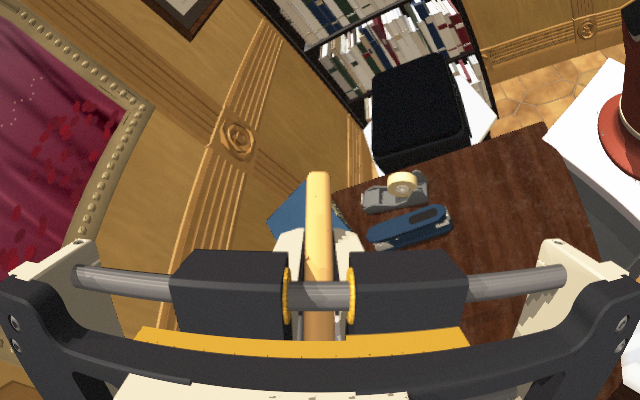

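Run:
```python
from plan import *
D=Cam('side');im=cv2.imread('pics/side7.png')[:,:,::-1].copy()
im=cv2.resize(im[140:230,290:400],None,fx=7,fy=7,interpolation=cv2.INTER_CUBIC)
def dot(P,c):
    px=(D.proj(P)[0]-[290,140])*7+3.5;cv2.circle(im,(int(px[0]),int(px[1])),3,c,-1)
o=np.array([MAT[0],MAT[1],.24]);Q=R.from_euler('z',YM)
for x in (0,-.008):
  for t in np.arange(0,6.28,.35):dot(o+Q.apply([x,0,0])+[.06*np.cos(t),.06*np.sin(t),.199-.24],(0,0,255) if x==0 else (255,0,255))
for y in(-.03,-.015,0,.015,.03):dot(Q.apply([0,y,.004])+o,(0,255,0))
for m in[(20,11,9),(20,-11,9),(-20,11,0),(-20,-11,0)]:dot(Q.apply(np.array(m)/1e3)+o,(255,0,0))
save('pics/d7.png',im)
```

```text
(no output)
```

View pics/d7.png

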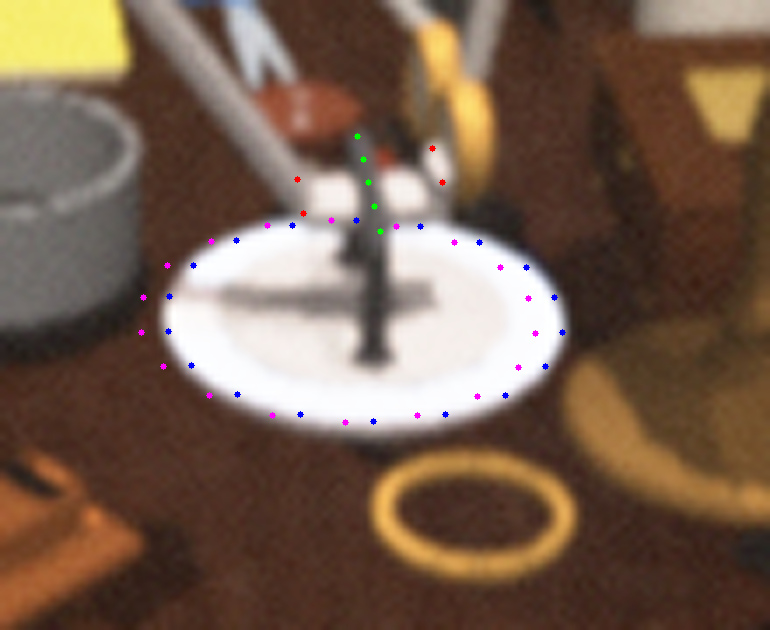

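Run:
```python
from plan import *
Qs=R.from_euler('z',a)
X,Y,Z=np.meshgrid(np.linspace(-.065,.0,8),np.linspace(-.025,.025,5),np.linspace(0,.125,8))
P=Qs.apply(np.c_[X.ravel(),Y.ravel(),Z.ravel()])+[ST[0],ST[1],0]
for d in(0,.04,.08):
  for z in(.061,.041):
    p,rv=T(MAT-dirx(YM)*d+[0,0,z],YM);M=R.from_rotvec(rv).as_matrix()
    q=(P-p)@M; q[:,2]+=.008 # rel grasp point
    box=np.c_[abs(q[:,0])-.0375,abs(q[:,1])-.094,-q[:,2]-.30,q[:,2]+.065]
    dist=np.linalg.norm(np.maximum(box,0),axis=1);i=dist.argmin();print(d,z,dist.min(),P[i].round(3),q[i].round(3))
```

```text
0 0.061 0.013453949703049603 [0.442 0.09  0.125] [-0.045  0.096 -0.054]
0 0.041 0.0 [0.438 0.102 0.125] [-0.035  0.091 -0.075]
0.04 0.061 0.03049483808241861 [0.435 0.114 0.125] [-0.068  0.077 -0.06 ]
0.04 0.041 0.01596802200114135 [0.438 0.102 0.125] [-0.053  0.059 -0.06 ]
0.08 0.061 0.05082308728084397 [0.431 0.126 0.125] [-0.087  0.051 -0.055]
0.08 0.041 0.03629704432672538 [0.435 0.114 0.125] [-0.073  0.033 -0.056]
```

Run:
```python
from plan import *
Qs=R.from_euler('z',a)
X,Y,Z=np.meshgrid(np.linspace(-.06,.0,8),np.linspace(-.025,.025,5),np.linspace(0,.122,8))
P=Qs.apply(np.c_[X.ravel(),Y.ravel(),Z.ravel()])+[ST[0],ST[1],0]
q0=np.array(arm.read_state()['joints'])
for ym in(-.2,-.3,-.45,-.6,-.75,-.9):
  r=[]
  for d,z in((0,.1),(0,.061),(0,.043),(.05,.043),(.08,.08)):
    p,rv=T(MAT-dirx(ym)*d+[0,0,z],ym);M=R.from_rotvec(rv).as_matrix()
    q=(P-p)@M; q[:,2]+=.008
    box=np.c_[abs(q[:,0])-.0375,abs(q[:,1])-.094,-q[:,2]-.30,q[:,2]+.065]
    k=ik(p,rv,q0)
    r.append((round(np.linalg.norm(np.maximum(box,0),axis=1).min(),3),round(k[1],3),round(min((k[0]-LO).min(),(HI-k[0]).min()),2)))
  print(ym,r)
```

```text
-0.2 [(np.float64(0.074), np.float64(0.0), np.float64(0.3)), (np.float64(0.047), np.float64(0.0), np.float64(0.28)), (np.float64(0.035), np.float64(0.0), np.float64(0.27)), (np.float64(0.058), np.float64(0.0), np.float64(0.17)), (np.float64(0.101), np.float64(0.0), np.float64(0.13))]
-0.3 [(np.float64(0.063), np.float64(0.0), np.float64(0.39)), (np.float64(0.033), np.float64(0.0), np.float64(0.37)), (np.float64(0.021), np.float64(0.0), np.float64(0.36)), (np.float64(0.046), np.float64(0.0), np.float64(0.27)), (np.float64(0.09), np.float64(0.0), np.float64(0.23))]
-0.45 [(np.float64(0.055), np.float64(0.0), np.float64(0.52)), (np.float64(0.018), np.float64(0.0), np.float64(0.5)), (np.float64(0.003), np.float64(0.0), np.float64(0.49)), (np.float64(0.028), np.float64(0.0), np.float64(0.41)), (np.float64(0.07), np.float64(0.0), np.float64(0.38))]
-0.6 [(np.float64(0.054), np.float64(0.0), np.float64(0.62)), (np.float64(0.016), np.float64(0.0), np.float64(0.63)), (np.float64(0.001), np.float64(0.0), np.float64(0.62)), (np.float64(0.01), np.float64(0.0), np.float64(0.55)), (np.float64(0.057), np.float64(0.0), np.float64(0.53))]
-0.75 [(np.float64(0.054), np.float64(0.0), np.float64(0.5)), (np.float64(0.015), np.float64(0.0), np.float64(0.56)), (np.float64(0.0), np.float64(0.0), np.float64(0.58)), (np.float64(0.017), np.float64(0.0), np.float64(0.58)), (np.float64(0.062), np.float64(0.0), np.float64(0.51))]
-0.9 [(np.float64(0.058), np.float64(0.0), np.float64(0.38)), (np.float64(0.025), np.float64(0.0), np.float64(0.44)), (np.float64(0.012), np.float64(0.0), np.float64(0.46)), (np.float64(0.022), np.float64(0.0), np.float64(0.45)), (np.float64(0.065), np.float64(0.0), np.float64(0.38))]
```

```bash
sed -i 's/YM=-.45/YM=-.2/' plan.py
python3 - <<'E'
from plan import *
arm.movel(*T(MAT+[0,0,.24],YM),max_speed=.015)
arm.movel(*T(MAT+[0,0,.085],YM),max_speed=.06)
arm.sleep(.3)
s=arm.read_state();print(s['time'],s['wrist_force'].round(2),np.round(s['joints'],2))
g=arm.movel(*T(MAT+[0,0,.041],YM),max_speed=.018,guard=6)
s=arm.read_state();print(g,s['time'],s['wrist_force'].round(2),s['ee_pos']-T(MAT+[0,0,.041],YM)[0])
save('pics/d8.png',arm.get_image('side'),(270,170,410,280),5)
save('pics/s8.png',arm.get_image('scene'))
E
```

```text
26.3083 [ 0.31 -0.13 -3.74] [-0.64  0.62  0.16  2.13  1.06  1.08  1.29]
False 28.9 [-0.76 -0.66 -2.08] [1.58906635e-05 1.79713720e-07 5.23194067e-05]
```

View pics/d8.png

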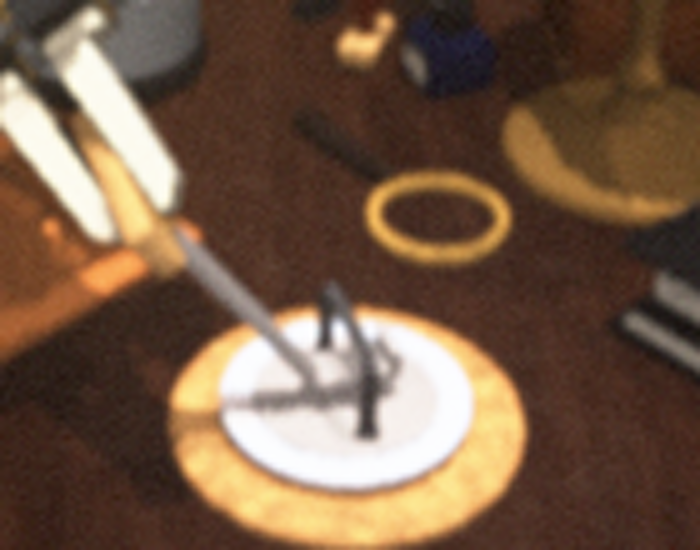

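View pics/s8.png

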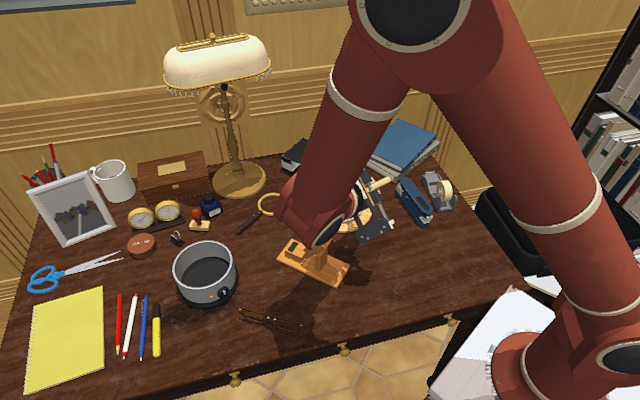

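Run:
```python
from plan import *
print('lid c',Cam('side').onz((339.2,250.4),.020))
g=arm.movel(*T(MAT-.065*dirx(YM)+[0,0,.041],YM),max_speed=.05,guard=3)
s=arm.read_state();print(g,s['time'],s['wrist_force'].round(2))
if not g:
    arm.movel(*T(MAT-.075*dirx(YM)+[0,0,.16],YM),max_speed=.12)
    s=arm.read_state();print(s['time'],np.round(s['joints'],2))
save('pics/side9.png',arm.get_image('side'))
save('pics/d9.png',arm.get_image('side'),(230,120,410,280),4)
```

```text
lid c [ 0.57424382 -0.05686254  0.02      ]
False 30.45 [ 0.42  0.59 -2.47]
31.5917 [-0.74  0.42  0.13  2.21  0.94  1.23  1.36]
```

View pics/d9.png

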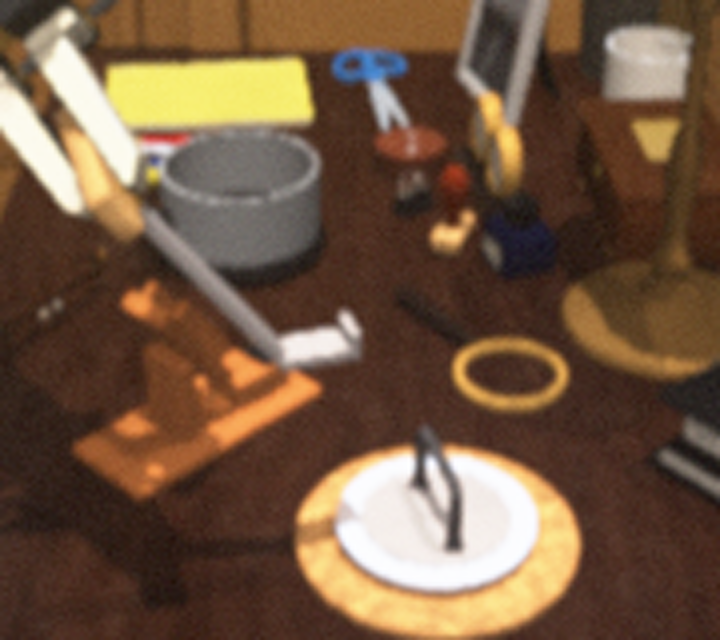

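Run:
```python
from plan import *
arm.movel(*T(seat+[0,0,.13],a),max_speed=.1)
arm.movel(*T(seat+[0,0,.05],a),max_speed=.08)
s=arm.read_state();print(s['time'],s['wrist_force'].round(2),s['ee_pos']-T(seat+[0,0,.05],a)[0],s['opening'])
D=Cam('side');im=arm.get_image('side')
im=cv2.resize(im[130:260,230:360],None,fx=5,fy=5,interpolation=cv2.INTER_CUBIC)
def dot(P,c):
    px=(D.proj(P)[0]-[230,130])*5+2.5;cv2.circle(im,(int(px[0]),int(px[1])),2,c,-1)
Q=R.from_euler('z',a);o=seat+[0,0,.05]
for m in[(20,11,9),(20,-11,9),(-20,11,0),(-20,-11,0),(-18,8,-4),(-18,-8,-4),(-81,8,86),(-81,-8,86)]:dot(Q.apply(np.array(m)/1e3)+o,(255,0,0))
for m in[(80,-35,10),(-80,-35,10),(-80,35,10),(80,35,10)]:dot(Q.apply(np.array(m)/1e3)+[ST[0],ST[1],0],(0,255,0))
save('pics/d10.png',im)
save('pics/w10.png',arm.get_image('wrist'))
```

```text
34.3083 [ 0.2  -0.32 -0.66] [1.53296176e-04 7.70065294e-05 3.19147204e-04] 0.01395554680493934
```

View pics/d10.png

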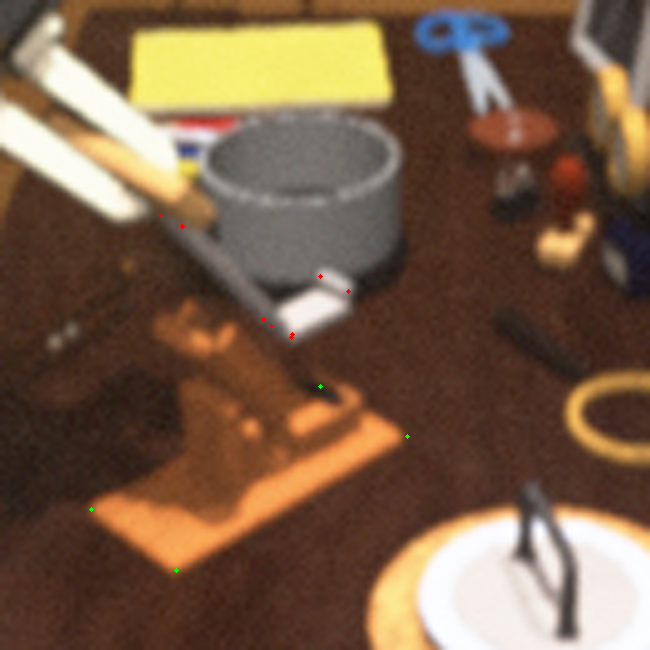

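View pics/w10.png

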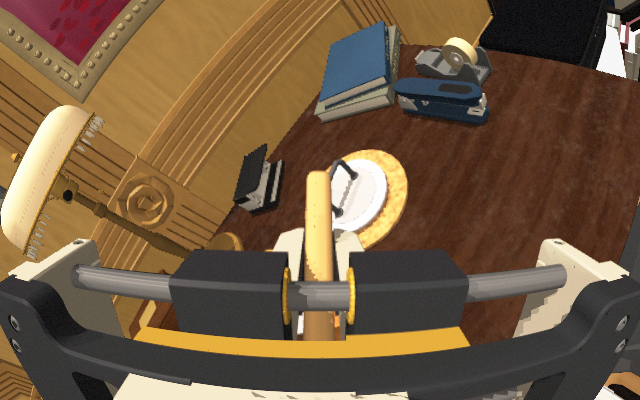

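Run:
```python
from plan import *
p,rv=T(seat,a)
g=arm.movel(p,rv,max_speed=.03,guard=7)
s=arm.read_state();print(g,s['time'],s['wrist_force'].round(2),s['wrist_torque'].round(2),s['ee_pos']-p)
save('pics/d11.png',arm.get_image('side'),(230,130,360,260),5)
```

```text
False 36.225 [-2.02  0.05  2.93] [ 0.54  0.44 -0.07] [ 9.95145895e-05 -1.86172117e-04  5.35558559e-04]
```

View pics/d11.png

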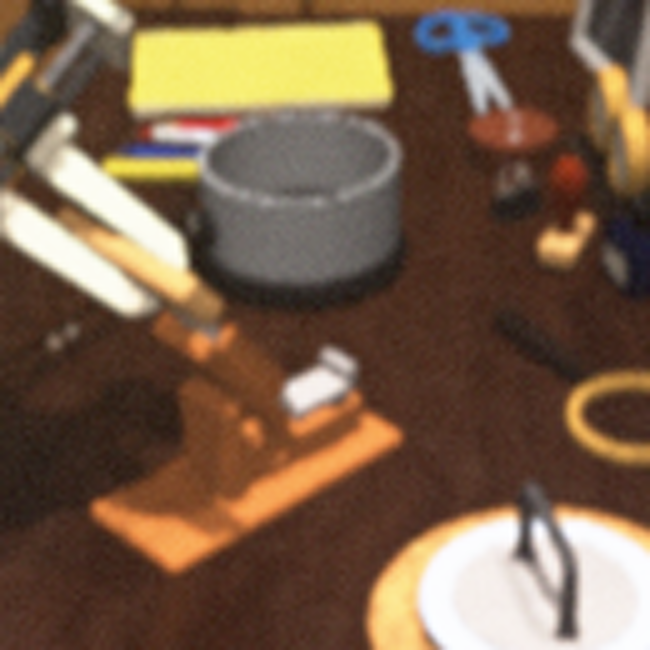

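Seated as before. Release and back out along the approach line.

Run:
```python
from plan import *
arm.move_gripper(.06)
arm.movel(*T(seat,a,.10),max_speed=.08)
arm.movel(*T(seat+[0,0,.07],a,.14),max_speed=.15)
arm.sleep(.5)
s=arm.read_state();print(s['time'],s['wrist_force'].round(2))
for n in('side','scene','wrist'):
    im=arm.get_image(n);save(f'pics/{n}12.png',im)
a0=cv2.imread('pics/side12.png')[:,:,::-1];save('pics/d12.png',a0,(230,130,390,290),4)
D=Cam('side')
for l in('lid','cork_mat','stapler','spectacles','magnifier','lifter'):
    r=arm.spot_in('side',l);print(l,[(np.round(d['xy'],1).tolist(),round(d['p'],2)) for d in r[:2]])
```

```text
39.875 [ 0.06  0.38 -0.38]
lid [([334.8, 252.1], 0.74)]
cork_mat [([340.8, 270.5], 0.61)]
stapler [([319.5, 310.3], 0.82)]
spectacles [([240.9, 196.2], 0.51)]
magnifier [([350.3, 206.9], 0.59), ([335.5, 249.8], 0.42)]
lifter [([266.1, 188.3], 0.63)]
```

View pics/d12.png

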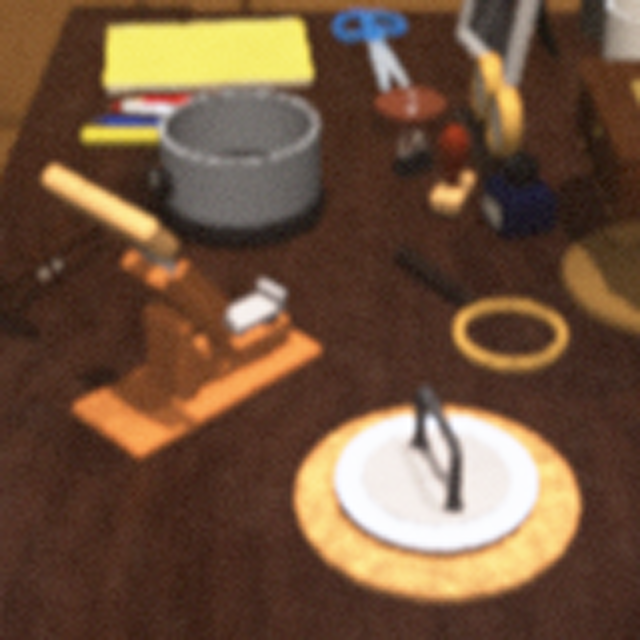

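View pics/wrist12.png

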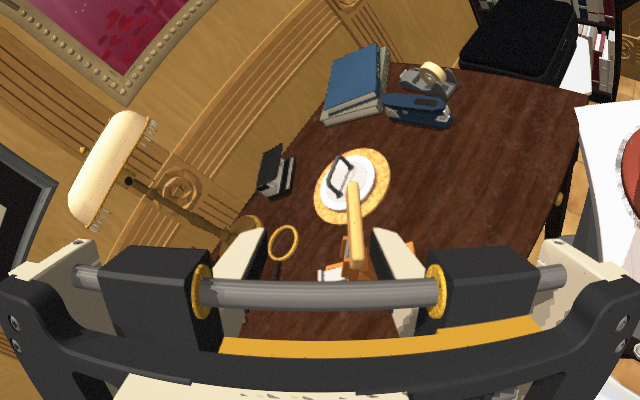

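View pics/scene12.png

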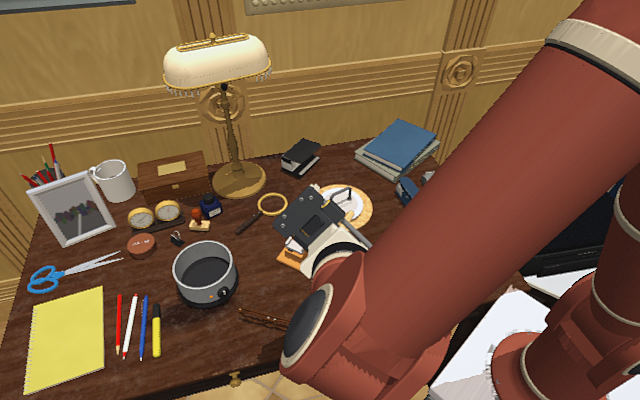

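Run:
```python
from station import arm
print(arm.close_job(),arm.read_state()['time'])
```

```text
the job is handed in; nothing more can be done
the job is handed in; nothing more can be done
```

The lid is on the cork mat, the lifter is back in its stand, and I handed the job in at about 40 s of the 72 s allowed. `close_job` reports no verdict, so the result rests on my last camera checks.

**How it was done:**
- **Grip:** The arm could not reach the grip exactly as described, because the elbow limit stops it. I turned the gripper 50° within the plane of the cross-bar and still closed over its 14 mm.
- **Moving the lid:** The prong hooked the loop, and I lifted the lid, carried it and lowered it slowly. It stayed level in every picture I took.
- **Return:** The lifter went back to the pose it was grasped in, and I released it and backed the arm away.

**Last checks:**
- **Lid:** It lies flat with its centre about 4 mm from the mat's (limit 22 mm), read from the side camera. In that direction the mat's measured centre varied by about 2 mm between views.
- **Lifter:** The prong shows in the same place as at the start, within a pixel. The bar's end is also within about a pixel.
- **Bystanders:** The stapler and magnifier show no visible shift from the start. The network's spectacles match had only moderate confidence (0.51) but was at nearly the same pixel as before.
- **Robot:** The wrist force was about 0.5 N, which is the noise level, so it was touching nothing.

**Disagreements:** The network's marks for `lid_loop`, `lifter_tip` and `cork_mat` were sometimes several pixels off or missing. I used my own fits to the pictures for those instead.

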